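# Unfold the desk easel and set the tablet up on it

## Task

Set the tablet up for the operator who sits at the far side of the desk. First push both folding legs of the little desk easel all the way out to their stops. Then lift the tablet out of the charging rack, stand it nearly upright and centred with its lower long edge on the two legs, behind their red hooks and with the screen to the front, and keep hold of it while you lean it back until it rests on the sloping legs; let go and leave the other things on the desk where they are.

Things in the scene. Friction and masses are not known exactly. Their poses are not given: they have to be found in the camera images.
- stand: The desk easel, fixed to the desk. x points to its front (operator's side), y to its left; origin on the desk. A dark steel bar 14 mm high lies along y (200 mm long, x -42 to +10 mm). At y = +80 and -80 mm a post 50 mm high (16 mm wide, x -1 to +9 mm) carries a leg on an upright hinge pin at x = 18 mm.
- left_leg (a joint): Swing of the easel's left leg (pin at y = +80 mm), rad: 0 folded across the front of the bar, pointing to the easel's -y; pi/2 at its stop, pointing to its +x. Light friction (1 N at its end); stays where it is left. Folded, it stands free above the bar, so its hook can be pushed from behind, over the bar.
- right_leg (a joint): Swing of the easel's right leg (pin at y = -80 mm), the mirror image, rad: 0 folded, pointing to the easel's +y, the two hooks meeting at y = 0; pi/2 at its stop, pointing to its +x.
- left_leg_end (a point): Centre of the red hook at the end of the left leg, 69 mm from its pin, 34 mm up. The leg is an upright aluminium triangle 8 mm thick: barrel on the pin (52 mm high, 12 mm across), foot bar (78 mm long, 2 to 18 mm up), sloping rest with its front edge from 38 mm out and 18 mm up back to 14 mm out and 76 mm up (0.39 rad off vertical), hook 60 to 78 mm out, top 52 mm up.
- right_leg_end (a point): Centre of the red hook at the end of the right leg, which is the mirror image of the left one.
- easel_seat (a point): Where the middle of the tablet's lower edge goes (axes as the easel's): x = 67, y = 0, z = 18 mm on the easel, level with the tops of the opened foot bars, midway between the two legs. Along x the feet of the sloping rests are 11 mm behind this point, the hooks' inner faces 11 mm ahead. Between the legs there is nothing but the bar.
- tablet_mid (a point): Centre of the tablet: a flat black slab, 11 mm thick (its x), 200 mm wide (its y), 125 mm high (its z), with blue corner guards, about 0.4 kg. Its x axis points out of the screen, z up from the lower long edge to the upper one. It starts upright in one of the rack's three slots, long edge down, screen towards the rack's +x, upper edge 137 mm above the desk, loose by 2 mm either side.
- tablet_foot (a point): Middle of the tablet's lower long edge face, 62.5 mm below its centre; same axes.
- rack: Charging rack fixed to the desk, 168 mm (its x) by 140 mm (its y), origin on the desk under its centre. Three upright slots run along y at x = -52, 0, +52 mm, each 15 mm wide between two 5 mm white fins whose tops are 61 mm above the desk; slot floor at 12 mm.
- notebook: Dark red notebook, 12 x 150 x 105 mm, upright in another slot of the rack. Leave alone.
- folder: Brown card document wallet, stiff, 10 x 165 x 95 mm, upright in another slot of the rack. Leave alone.
- mug: Blue mug, 80 mm across, 92 mm high, origin under its centre. Leave alone.
- stapler: Red and black stapler, 135 x 34 x 50 mm, origin under its centre. Leave alone.
- hole_punch: Dark hole punch, 100 x 115 x 75 mm, origin under its centre. Leave alone.
- tape_dispenser: Brown desk tape dispenser, 145 x 55 x 95 mm, origin under its centre. Leave alone.
- mouse: Black computer mouse, 108 x 60 x 30 mm, origin under its centre. Leave alone.
There are look-alikes about, which are no part of the job. What is shaped like the part that bears tablet_mid but green is not meant. Leave any green look-alike of the stand alone.

How it is judged (in metres and radians):
On the way, in this order (a step that is already met when the one before it is completed fails the run):
1. both legs of the easel are swung out to their stops (within 0.05 rad) (value of joint each of left_leg, right_leg above 1.52 rad), for 0.2 s.
2. the tablet is lifted clear of the rack (centre over 130 mm up) (height (world z) of tablet_mid above 0.13 m), for 0.1 s.
3. the tablet's lower edge stands behind both hooks, centred, with the tablet nearly upright (within 0.3 rad) (x of tablet_foot in the frame of easel_seat between -0.012 and 0.014 m and y of tablet_foot in the frame of easel_seat between -0.018 and 0.018 m and z of tablet_foot in the frame of easel_seat below 0.012 m and angle between tablet_mid's own z axis and vertical below 0.3 rad), for 0.1 s.
At the end, for the whole second after the job is handed in: Both legs at their stops (within 0.07 rad); the tablet let go and at rest, lower edge on the foot bars behind both hooks, centred within 18 mm, square within 0.1 rad, leaning back on the sloping rests (0.33 to 0.62 rad off vertical), screen to the front and up (value of joint each of left_leg, right_leg above 1.5 rad and x of tablet_foot in the frame of easel_seat between -0.012 and 0.014 m and y of tablet_foot in the frame of easel_seat between -0.018 and 0.018 m and z of tablet_foot in the frame of easel_seat below 0.01 m and angle between tablet_mid's own z axis and vertical between 0.33 and 0.62 rad and angle between tablet_mid's own x axis and vertical below 1.3 rad and angle between the y axis of tablet_mid and the y axis of stand, either way round below 0.1 rad and linear speed of tablet below 0.02 m/s); the robot touches nothing.
It fails at once if the tablet falls back onto the legs instead of being leaned back in the hand (turning faster than 2 rad/s with its lower edge in the hooks) (distance between tablet_foot and easel_seat below 0.05 m and z of tablet_foot in the frame of easel_seat below 0.017 m and angular speed of tablet above 2 rad/s).
It fails at once if another thing on the desk is moved by more than 30 mm (distance of any of notebook, folder, mug, stapler, hole_punch, tape_dispenser, mouse from where it was at the start of the episode above 0.03 m).
It also fails if it takes over 64 s, if anything falls off the work surface, if the arm or the gripper's body presses on something with over 40 N, if the wrist force passes 120 N, or if a joint passes its speed limit or range.

## Robot

A 6-joint arm with a two-finger parallel gripper is mounted at the origin on the work surface. World frame = base frame: x ahead of the robot, y to its left, z up, the work surface at z = 0. Lengths are in mm, angles in rad, forces in N, time in s.
With the tool pointing down it reaches from about 350 to 975 mm from the base axis. Payload 7.1 kg.
Tool frame: the origin (TCP) lies at the very end of the fingers, on their centre line; the grasp point (between the pads) lies 19 mm behind it; z points along the fingers, x is the direction in which the jaws open and shut, and the axes are right-handed (so a half turn about z gives the same grasp; the last joint's range is limited). The gripper opens to 88 mm and grips with 3 to 60 N. Pads are 20 mm wide; open, the fingers measure 115 mm over their backs; the gripper's body (75 mm by 178 mm) begins 61 mm behind the grasp point.
Start: joints at [-1.189, 0.423, 1.63, -0, 1.089, -0.019], TCP at [243.862, -575.444, 183.375] pointing down, gripper open.
Joint ranges: [-3, 3], [-0.9, 2.11], [0.09, 2.58], [-1.31, 4.45], [0.11, 2.69], [-2.54, 2.54]. Speed limits (rad/s): [2.39, 2.39, 3.01, 3.14, 3.14, 3.14].

## Interface

Orientations are given as a rotation vector (axis times angle).
In Python, from workcell import ctrl gives the robot as it stands. The module is installed in compiled form; this text tells all that it offers.
- The arm moves only by the tool move_arm, never from a script. Its argument "motion" is a list of rows, each a list of 2 entries, a list of its own where there are three numbers: the shift along the tool's x, y, z normalised to -1 to 1, where 1 is 150 mm, then the turn, a rotation vector about the tool's x, y, z normalised to -1 to 1, where 1 is 60 degrees. In form: [[[x, y, z], [rx, ry, rz]], ...]. A call has exactly 5 rows; each row is the pose to reach, as a shift and turn from the pose commanded when the call began, along the tool's axes at that moment; what a row does not reach only later rows make up. A row lasts 1/8 s, in which the tool goes at most 62.5 mm and 10.7 degrees, less where a joint would pass 70% of its speed; a pose out of reach is approached as far as the arm can. A call with a number of a shift or a turn outside -1 to 1 is refused whole. A call with a gripper value outside its range is refused whole. "gripper" is the opening, from 0 (shut) to 1 (fully open), set as the call begins (left out, the last holds). The fingers move at their own pace and stop on an object; the grip force is fixed at half the most. Time passes only in rows, so rows that repeat a pose let the fingers close, or fill a call up. It gives the time, the measured TCP pose, the force and the opening at its end, in the units of the state.
- ctrl.get_obs(): the state, without advancing time (a new reading comes with each control period).
- ctrl.get_image(name): name is "scene" or "top"; returns a dict with "pixels" (480x640x3 uint8, red, green, blue), "camera_matrix" (3x3 intrinsics, pixels), "R" (3x3) and "t" (3): a world point X has camera coordinates R X + t. Camera axes: x right, y down, z forward; pixel columns grow to the right and rows downward; lengths in mm; the calibration is good to about 2 mm. A picture is of the moment at which its call begins. There is no depth.
- ctrl.close_job(): hands the job in, once; it reports no verdict.
Trained networks look in the newest picture that a camera, given by its name, has taken for a name from the list of things; names that differ only in an ending like _2 or _b are one class to them, and where a whole thing is asked for, a point or a joint stands for the part that bears it (a point fixed in the world has none). Each returns a list of dicts, best first, with "p" (0 to 1); they miss things now and then, are a little off and sometimes report something else, mostly with a low value. They report only what shows in the picture. A call takes as long as a camera call. They do not tell look-alikes from the thing itself.
- ctrl.boxes_of(camera, name): "location" ([x, y, z] in mm, in world coordinates, good to about 4 mm: the middle of the surface that is visible of it).
- ctrl.regions_of(camera, name): "mask" (480x640 bool, what is visible of it).
- ctrl.pinpoint(camera, name): "location" ([x, y, z] in mm, in world coordinates, good to about 4 mm: a listed point, or the origin of a listed thing).
The state is a dict: "t": time; "qpos": joint angles; "qvel": joint speeds; "joint_torque": joint torques, N m; "ee_pos": TCP position; "orientation": TCP orientation; "ft_force": force on the tool from outside, world axes, zero at the start; "moment": the same for the moment, N m; "width": finger opening in mm.
Only numpy, scipy, OpenCV 4.12 (cv2) and the standard library are available. Lean on these libraries where they do the work, as an engineer would, in place of code of your own. Each camera call takes 0.05 s, during which the arm holds its last target.

## Working session

There is one attempt and no reset: what is moved stays moved. The work goes in short steps, Python scripts to look and compute and a tool call to move; the robot and the scene stay as the last step left them, time stands still between calls to the robot, and variables do not carry over. Pictures are saved under pics/ and viewed, and the job is handed in when it is done.

Besides the shell and the picture viewer there is one more tool, called by a JSON object that holds its "op" and its "data". move_arm: Moves the arm, as the interface text tells. Its arguments: {"type":"object","properties":{"motion":{"type":"array","items":{"type":"array"}},"gripper":{"type":"number"}},"required":["motion"]}

```bash
mkdir -p pics
python3 - <<'E'
from workcell import ctrl
import cv2,numpy as np
o=ctrl.get_obs();print({k:np.round(v,3) for k,v in o.items()})
for n in ("scene","top"):
    im=ctrl.get_image(n);cv2.imwrite(f"pics/{n}0.png",im["pixels"][:,:,::-1])
    print(n,im["camera_matrix"],im["R"],im["t"])
    for t in ("stand","left_leg_end","right_leg_end","easel_seat","tablet_mid","tablet_foot","rack","notebook","folder","mug"):
        print(t,[(np.round(d["location"]).tolist(),round(d["p"],2)) for d in ctrl.pinpoint(n,t)])
E
```

```text
{'t': np.float64(0.0), 'qpos': array([-1.189,  0.424,  1.631,  0.   ,  1.089, -0.019]), 'qvel': array([ 0.002, -0.   , -0.   , -0.   ,  0.001,  0.001]), 'joint_torque': array([-4.0000e-03, -5.4462e+01, -2.7367e+01,  6.4000e-02,  2.3000e-02,
       -0.0000e+00]), 'ee_pos': array([ 243.632, -574.89 ,  182.613]), 'orientation': array([-2.618e+00,  1.734e+00,  2.000e-03]), 'ft_force': array([-0.119, -0.483, -0.142]), 'moment': array([ 0.031, -0.003,  0.014]), 'width': np.float64(87.923)}
scene [[501.92478452   0.         321.05579516]
 [  0.         501.92478452 242.64766847]
 [  0.           0.           1.        ]] [[ 0.37185416  0.92801954 -0.022455  ]
 [ 0.53736625 -0.23491934 -0.80996939]
 [-0.75694253  0.28912393 -0.58604211]] [-207.50979354 -206.40676532 1723.41817904]
stand [([501.0, 183.0, -1.0], 0.86), ([281.0, 292.0, -2.0], 0.84)]
left_leg_end [([530.0, 193.0, 34.0], 0.78), ([300.0, 300.0, 32.0], 0.63)]
right_leg_end [([514.0, 172.0, 35.0], 0.63), ([298.0, 273.0, 35.0], 0.61)]
easel_seat [([350.0, 270.0, 22.0], 0.91), ([564.0, 172.0, 14.0], 0.72)]
tablet_mid [([474.0, -179.0,
[... 534 characters left out ...]
  484.15097244 1440.81460577]
stand [([281.0, 295.0, 3.0], 0.98), ([496.0, 188.0, 1.0], 0.78)]
left_leg_end [([533.0, 191.0, 34.0], 0.67), ([303.0, 298.0, 31.0], 0.52)]
right_leg_end [([302.0, 280.0, 36.0], 0.7), ([518.0, 171.0, 34.0], 0.44)]
easel_seat [([560.0, 171.0, 19.0], 0.88)]
tablet_mid [([466.0, -181.0, 71.0], 0.77), ([521.0, -186.0, 10.0], 0.64), ([248.0, -428.0, 68.0], 0.62)]
tablet_foot [([243.0, -424.0, 2.0], 0.93), ([472.0, -184.0, 14.0], 0.65), ([723.0, 31.0, 0.0], 0.23), ([493.0, 188.0, 0.0], 0.16)]
rack [([519.0, -186.0, -1.0], 0.92)]
notebook [([571.0, -177.0, 14.0], 0.96), ([532.0, 192.0, 38.0], 0.67)]
folder [([521.0, -191.0, 14.0], 0.82)]
mug [([724.0, 30.0, 4.0], 0.92)]
```

View pics/scene0.png

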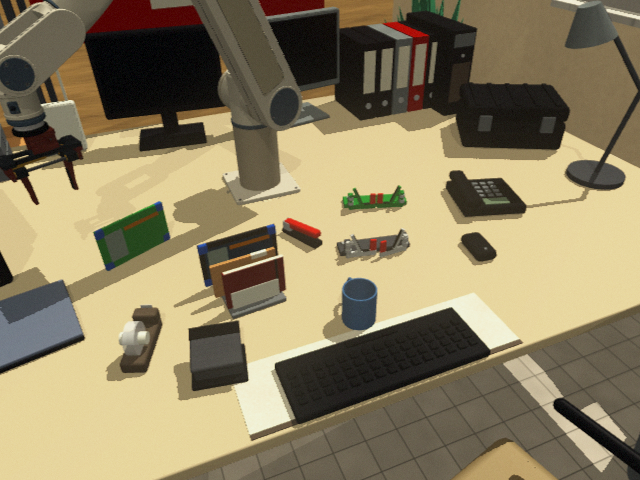

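View pics/top0.png

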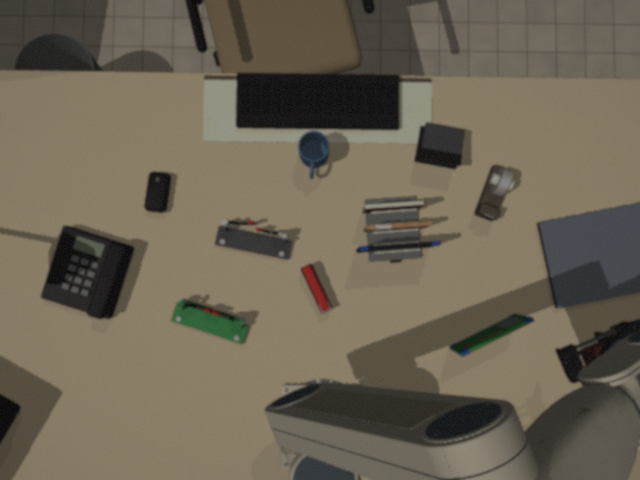

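The scene view shows the steel easel at about (373,244) and a green easel at (375,200). The dark tablet with blue corners stands in the rack at (238,255), and a green slab at (135,235). The grey easel and the dark tablet fit the description; I'll confirm both in enlarged crops.

```bash
cat > h.py <<'E'
from workcell import ctrl
import cv2,numpy as np
from scipy.spatial.transform import Rotation as Ro
def img(n):return ctrl.get_image(n)
def proj(im,P):
    P=np.atleast_2d(P).astype(float);c=P@np.array(im["R"]).T+np.array(im["t"]);u=c@np.array(im["camera_matrix"]).T
    return u[:,:2]/u[:,2:]
def ray(im,uv,z):
    d=np.array(im["R"]).T@np.linalg.inv(im["camera_matrix"])@np.array([uv[0],uv[1],1.]);o=-np.array(im["R"]).T@np.array(im["t"])
    return o+d*(z-o[2])/d[2]
def crop(im,c0,r0,w,h,s,name,segs=(),pts=()):
    a=np.ascontiguousarray(cv2.resize(im["pixels"][r0:r0+h,c0:c0+w,::-1],None,fx=s,fy=s,interpolation=cv2.INTER_CUBIC))
    f=lambda p:tuple(int(round(v)) for v in ((p[0]-c0+.5)*s,(p[1]-r0+.5)*s))
    for A,B,col in segs:
        q=proj(im,[A,B]);cv2.line(a,f(q[0]),f(q[1]),col,1,cv2.LINE_AA)
    for p in pts: cv2.circle(a,f(proj(im,p)[0]),3,(0,255,255),1)
    cv2.imwrite(f"pics/{name}.png",a)
def loc(o,yaw,p):
    c,s=np.cos(yaw),np.sin(yaw);p=np.atleast_2d(p)
    return np.c_[o[0]+c*p[:,0]-s*p[:,1],o[1]+s*p[:,0]+c*p[:,1],p[:,2]]
def boxsegs(o,yaw,x0,x1,y0,y1,z0,z1,col):
    C=lambda x,y,z:loc(o,yaw,[x,y,z])[0]
    S=[]
    for a in(y0,y1):
        for b in(z0,z1):S.append((C(x0,a,b),C(x1,a,b),col))
    for a in(x0,x1):
        for b in(z0,z1):S.append((C(a,y0,b),C(a,y1,b),col))
    for a in(x0,x1):
        for b in(y0,y1):S.append((C(a,b,z0),C(a,b,z1),col))
    return S
def legsegs(o,yaw,side,ang,col):
    # side +1 left; ang joint
    pin=np.array([18,80*side]);d=np.array([np.sin(ang),-side*np.cos(ang)])
    P=lambda r,z:loc(o,yaw,[*(pin+d*r),z])[0]
    pts=[(0,2),(78,2),(78,52),(60,52),(60,18),(38,18),(14,76),(0,52),(0,2)]
    return [(P(*a),P(*b),col) for a,b in zip(pts[:-1],pts[1:])]
E
python3 - <<'E'
from h import *
t=img("top");s=img("scene")
crop(t,195,195,120,100,6,"easel_t1");crop(s,320,215,110,70,7,"easel_s1")
crop(t,340,180,120,100,6,"rack_t1");crop(s,180,210,130,110,6,"rack_s1")
E
```

```text
(no output)
```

View pics/easel_t1.png

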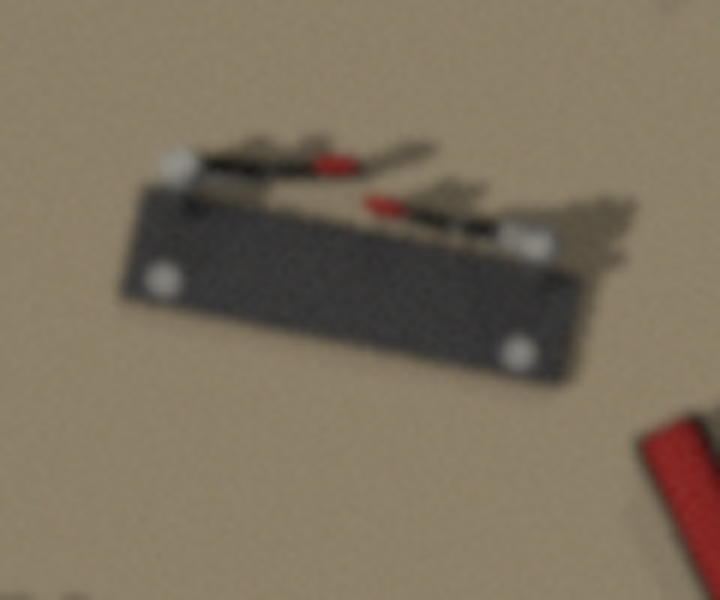

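View pics/easel_s1.png

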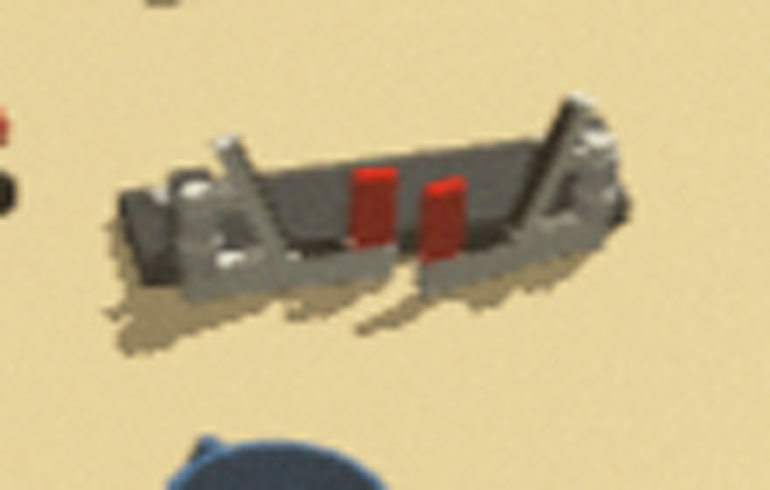

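View pics/rack_t1.png

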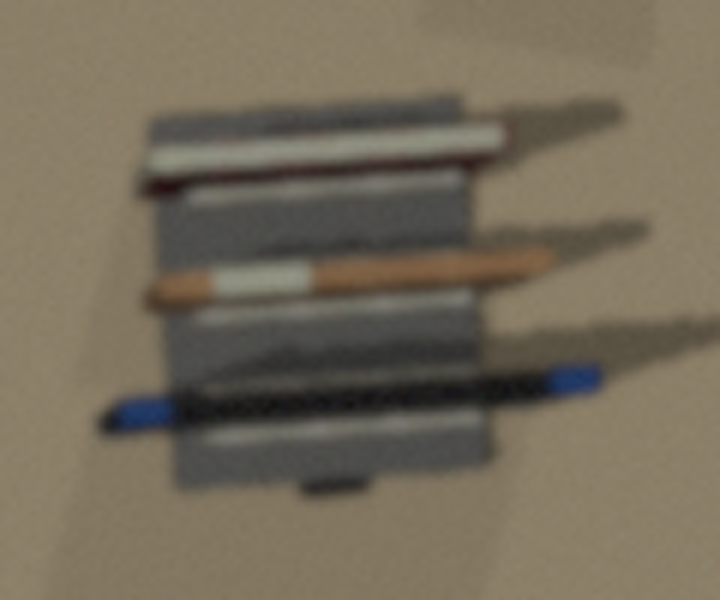

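View pics/rack_s1.png

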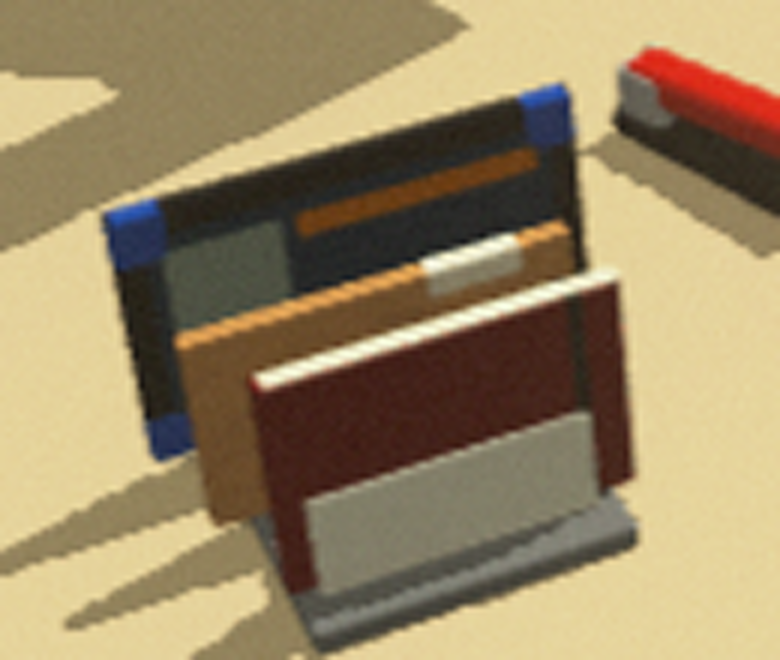

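Crops confirm it: steel easel with bare-metal legs, left leg slightly ajar (its hook at crop (335,165) stands off the bar), and a dark tablet with blue corners in the rack's near slot, screen towards +x. Next I fit poses from the corners.

Run:
```python
from h import *
from scipy.optimize import least_squares
t=img("top");s=img("scene")
def fit(px,L,c0,r0,sc,im):
    px=np.array(px)/sc-.5+np.array([c0,r0])
    W=np.array([ray(im,p,l[2]) for p,l in zip(px,L)])
    f=lambda v:(loc(v[:2],v[2],L)-W)[:,:2].ravel()
    r=least_squares(f,[*W[:,:2].mean(0),-.1]);return r.x,np.round(r.fun,1)
L=np.array([[10,100,14],[10,-100,14],[-42,-100,14],[-42,100,14]],float)
e,res=fit([(145,188),(580,278),(565,382),(122,298)],L,195,195,6,t);print("easel",e,res)
# tablet top edge: use centre
c0=np.array([340,180])
for p in [(112,418),(603,375),(358,397)]: print("tab top",ray(t,np.array(p)/6-.5+c0,137))
for z in (8,12):
  R=np.array([[84,70,z],[84,-70,z],[-84,-70,z],[-84,70,z]],float)
  r,res=fit([(152,118),(462,95),(490,460),(178,490)],R,340,180,6,t);print("rack",z,r,res)
# hooks
print("lh",ray(t,np.array([337,165])/6-.5+[195,195],52),"rh",ray(t,np.array([385,208])/6-.5+[195,195],52))
for side,h in((1,(337,165)),(-1,(385,208))):
    w=ray(t,np.array(h)/6-.5+[195,195],52)[:2]-e[:2];c,si=np.cos(e[2]),np.sin(e[2])
    l=np.array([c*w[0]+si*w[1],-si*w[0]+c*w[1]]);d=l-[18,80*side];print(l,np.hypot(*d),"ang",np.arctan2(d[0],-side*d[1]))
```

```text
easel [ 4.97726339e+02  1.83896146e+02 -1.86665855e-01] [ 1.2  1.   2.5 -3.  -2.6  0.6 -1.1  1.4]
tab top [460.3837741  -82.72319155 137.        ]
tab top [ 479.41442341 -282.66231036  137.        ]
tab top [ 469.68125724 -182.72768184  137.        ]
rack 8 [ 5.23828959e+02 -1.84844860e+02  8.15986227e-02] [ 1.4  1.   1.2  0.6 -2.7 -1.   0.2 -0.6]
rack 12 [ 5.23495874e+02 -1.84307031e+02  8.15986185e-02] [ 1.6  1.2  1.4  0.4 -3.  -1.2 -0.  -0.4]
lh [532.32076482 189.9594262   52.        ] rh [513.89713344 169.04512008  52.        ]
[32.86822137 12.37811354] 69.23715429432012 ang 0.21642908478646314
[ 18.64599133 -11.59200465] 68.41104539562392 ang 0.009442933222944812
```

Run:
```python
from h import *
t=img("top");s=img("scene")
e=(497.7,183.9);ey=-.187;g=(0,255,0);y=(0,255,255)
S=boxsegs(e,ey,-42,10,-100,100,0,14,g)+legsegs(e,ey,1,.21,y)+legsegs(e,ey,-1,0,y)
crop(t,195,195,120,100,6,"easel_t2",S);crop(s,320,215,110,70,7,"easel_s2",S)
r=(523,-184);ry=.088
m=(470,-182.5);S=boxsegs(m,.088,-5.5,5.5,-100,100,12,137,y)+boxsegs(r,ry,-84,84,-70,70,0,12,g)
crop(t,340,180,120,100,6,"rack_t2",S);crop(s,180,210,130,110,6,"rack_s2",S)
a=[cv2.imread(f"pics/{n}.png") for n in("easel_t2","easel_s2","rack_t2","rack_s2")]
a=[cv2.resize(x,(400,300)) for x in a]
cv2.imwrite("pics/fit.png",np.vstack([np.hstack(a[:2]),np.hstack(a[2:])]))
```

```text
(no output)
```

View pics/fit.png

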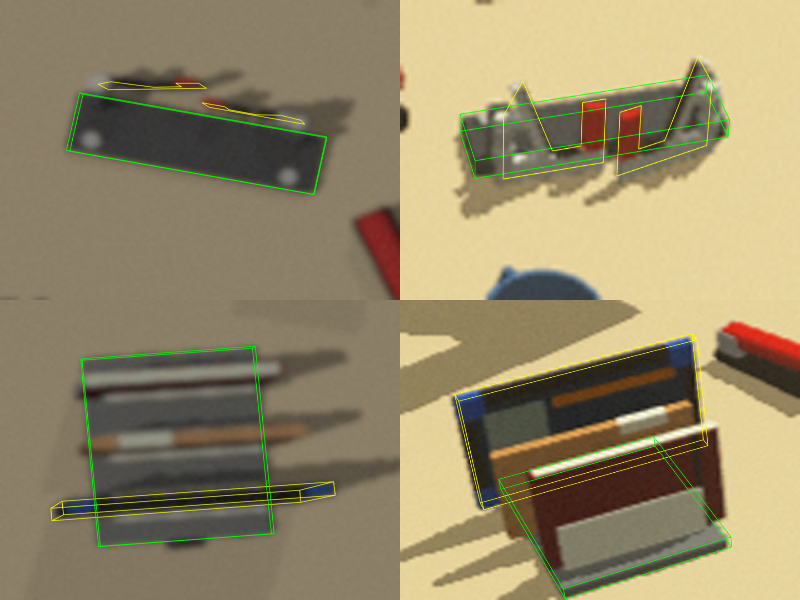

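```bash
cat >> h.py <<'E'
E0=np.array([498.2,184.2]);EY=-.187
def RT(th,tilt=0.):
    c,s=np.cos(th),np.sin(th)
    return np.array([[c,s,0],[s,-c,0],[0,0,-1.]])@Ro.from_euler('y',tilt).as_matrix()
def legpt(side,ang,r,back,z):
    d=np.array([np.sin(ang),-side*np.cos(ang)]);n=np.array([np.cos(ang),side*np.sin(ang)])
    p=np.array([18,80*side])+d*r-n*back
    th=EY+np.arctan2(d[1],d[0]);return loc(E0,EY,[*p,z])[0],RT(th)
def cur():
    o=ctrl.get_obs();return o,np.array(o["ee_pos"]),Ro.from_rotvec(o["orientation"]).as_matrix()
def rows(targets,p=None,R=None):
    if p is None:o,p,R=cur();print("t",round(float(o["t"]),2),"tcp",np.round(p,1),"F",np.round(o["ft_force"],1),"w",round(float(o["width"]),1))
    out=[]
    for q,Q in targets:
        s=R.T@(np.array(q)-p)/150;r=Ro.from_matrix(R.T@Q).as_rotvec()/np.radians(60)
        out.append([[round(float(v),3) for v in s],[round(float(v),3) for v in r]])
    print(out);return out
E
python3 - <<'E'
from h import *
o,p,R=cur();q,Q=legpt(-1,0,66,22,150)
print(q,Ro.from_matrix(Q).as_rotvec())
up=np.array([300,-430,250.]); A=[up,np.array([360,-240,250.]),np.array([430,-60,250.]),np.array([480,90,220])]
rows([(A[0],R)])
rows([(A[1],R)],A[0],R);rows([(A[2],R)],A[1],R);rows([(A[3],R)],A[2],R)
rows([(q,Q)],A[3],R)
E
```

```text
[491.66696592 171.18771866 150.        ] [2.41914062 2.00433607 0.        ]
t 1.4 tcp [ 243.9 -575.4  183.4] F [-0.3 -0.1  0.2] w 87.8
[[[-0.747, -0.723, -0.444], [0.0, 0.0, 0.0]]]
[[[-1.01, -0.862, 0.0], [0.0, 0.0, 0.0]]]
[[[-0.923, -0.898, 0.0], [0.0, 0.0, 0.0]]]
[[[-0.791, -0.697, 0.2], [0.0, 0.0, 0.0]]]
[[[-0.468, -0.283, 0.467], [-0.0, 0.0, -2.439]]]
```

{"op": "move_arm", "data": {"motion": [[[-0.2, -0.2, -0.15], [0, 0, -0.15]], [[-0.4, -0.4, -0.3], [0, 0, -0.3]], [[-0.6, -0.6, -0.44], [0, 0, -0.45]], [[-0.75, -0.75, -0.44], [0, 0, -0.6]], [[-0.85, -0.82, -0.44], [0, 0, -0.75]]], "gripper": 0}}

```text
t: 2.02
ee_pos: [308.0, -408.8, 249.9]
orientation: [3.085, -0.59, 0.001]
ft_force: [-0.9, -0.1, -0.8]
width: 41.2
```

Run:
```python
from h import *
o,p,R=cur();q,Q=legpt(-1,0,66,22,220)
yaw=np.arctan2(R[1,0],R[0,0]);print(yaw)
A=np.array([400,-235,240.]);B=np.array([440,-40,230]);R1=RT(yaw+.8);R2=RT(1.384)
rows([(A,R1)]);rows([(B,R2)],A,R1);rows([(q,Q)],B,R2)
```

```text
-0.3781566560350238
t 2.02 tcp [ 308.  -408.8  249.9] F [-0.9 -0.1 -0.8] w 41.2
[[[0.142, -1.303, 0.066], [0.001, -0.001, -0.764]]]
[[[0.776, -1.077, 0.067], [0.0, 0.0, -0.919]]]
[[[1.447, 0.077, 0.067], [0.0, 0.0, 0.0]]]
```

{"op": "move_arm", "data": {"motion": [[[0.03, -0.25, 0], [0, 0, -0.16]], [[0.06, -0.5, 0.02], [0, 0, -0.32]], [[0.09, -0.75, 0.04], [0, 0, -0.48]], [[0.11, -1.0, 0.06], [0, 0, -0.64]], [[0.11, -1.0, 0.06], [0, 0, -0.76]]]}}

```text
t: 2.65
ee_pos: [379.6, -275.2, 240.3]
orientation: [-3.072, -0.653, -0.0]
ft_force: [-0.1, 0.4, -0.4]
width: 0.3
```

Run:
```python
from h import *
o,p,R=cur();q,Q=legpt(-1,0,66,22,160)
yaw=np.arctan2(R[1,0],R[0,0]);print(yaw)
B=np.array([430,-130,240]);R2=RT(1.384)
rows([(B,R2)]);rows([(q,Q)],B,R2)
```

```text
0.4187324343359447
t 2.65 tcp [ 379.6 -275.2  240.3] F [-0.1  0.4 -0.4] w 0.3
[[[0.701, -0.748, 0.002], [-0.0, -0.0, -0.922]]]
[[[2.049, 0.031, 0.533], [0.0, 0.0, 0.0]]]
```

{"op": "move_arm", "data": {"motion": [[[0.15, -0.16, 0], [0, 0, -0.17]], [[0.3, -0.32, 0], [0, 0, -0.34]], [[0.45, -0.48, 0], [0, 0, -0.51]], [[0.6, -0.64, 0], [0, 0, -0.68]], [[0.7, -0.75, 0], [0, 0, -0.85]]]}}

```text
t: 3.28
ee_pos: [430.6, -130.9, 240.6]
orientation: [2.493, 1.911, 0.0]
ft_force: [-0.4, 0.1, 0.2]
width: 0.8
```

Run:
```python
from h import *
q,Q=legpt(-1,0,66,22,110)
rows([(q,Q)])
```

```text
t 3.27 tcp [ 430.6 -130.9  240.6] F [-0.4  0.1  0.2] w 0.8
[[[2.051, -0.13, 0.871], [0.0, -0.0, -0.072]]]
```

{"op": "move_arm", "data": {"motion": [[[0.3, -0.02, 0], [0, 0, -0.03]], [[0.6, -0.04, 0], [0, 0, -0.072]], [[0.85, -0.06, 0], [0, 0, -0.072]], [[1, -0.06, 0], [0, 0, -0.072]], [[1, -0.06, 0], [0, 0, -0.072]]]}}

```text
t: 3.9
ee_pos: [461.7, 15.9, 240.4]
orientation: [2.423, 1.999, 0.0]
ft_force: [-0.4, -1.2, -0.8]
width: 0.6
```

Run:
```python
from h import *
q,Q=legpt(-1,0,66,22,110)
rows([(q,Q)])
```

```text
t 3.9 tcp [461.7  15.9 240.4] F [-0.4 -1.2 -0.8] w 0.6
[[[1.054, -0.001, 0.87], [0.0, -0.0, -0.004]]]
```

{"op": "move_arm", "data": {"motion": [[[0.3, 0, 0.2], [0, 0, 0]], [[0.6, 0, 0.4], [0, 0, 0]], [[0.85, 0, 0.65], [0, 0, 0]], [[1, 0, 0.87], [0, 0, 0]], [[1, 0, 0.87], [0, 0, 0]]]}}

```text
t: 4.53
ee_pos: [488.8, 161.6, 107.8]
orientation: [-2.423, -1.997, 0.007]
ft_force: [-0.7, -0.0, 0.8]
width: 0.1
```

Run:
```python
from h import *
t=img("top");s=img("scene")
q,Q=legpt(-1,0,66,22,24)
rows([(q,Q)])
crop(t,195,195,120,100,6,"e3t",pts=[q]);crop(s,310,160,130,110,6,"e3s",pts=[q])
```

```text
t 4.62 tcp [490.5 161.1 110.3] F [-0.1 -0.1  0.2] w 1.1
[[[0.068, -0.005, 0.575], [-0.0, 0.0, -0.007]]]
```

View pics/e3s.png

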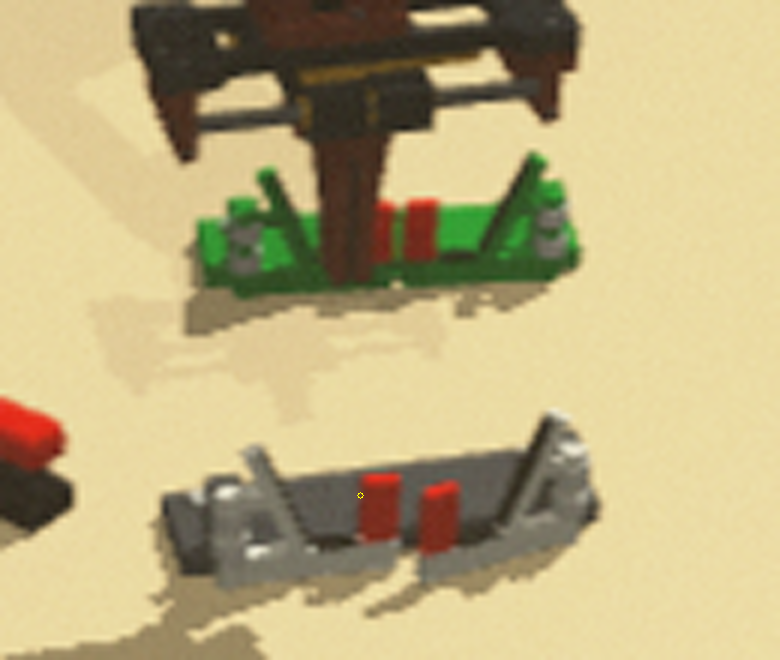

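The scene crop shows closed fingers hovering above; the aim point (360,495) lies just behind and left of the right hook (380,510), over the bar as intended.

{"op": "move_arm", "data": {"motion": [[[0.068, -0.005, 0.15], [0, 0, 0]], [[0.068, -0.005, 0.3], [0, 0, 0]], [[0.068, -0.005, 0.45], [0, 0, 0]], [[0.068, -0.005, 0.575], [0, 0, 0]], [[0.068, -0.005, 0.575], [0, 0, 0]]]}}

```text
t: 5.25
ee_pos: [491.8, 170.9, 24.2]
orientation: [2.428, 1.994, -0.0]
ft_force: [-0.1, -0.1, 0.2]
width: 0.6
```

Run:
```python
from h import *
s=img("scene")
q,Q=legpt(-1,0,66,22,24)
crop(s,320,200,110,80,7,"e4s",pts=[q])
T=lambda a,b:legpt(-1,a,66,b,24)
rows([T(0,18),T(0,14),T(0.08,12),T(0.2,12),T(0.32,12)])
```

```text
t 5.3 tcp [492.4 171.3  24.8] F [0.5 0.5 0.7] w 0.7
[[[-0.001, 0.022, 0.005], [0.001, -0.0, -0.008]], [[-0.001, 0.049, 0.005], [0.001, -0.0, -0.008]], [[0.004, 0.098, 0.005], [0.001, -0.0, 0.068]], [[0.007, 0.151, 0.006], [0.001, -0.0, 0.183]], [[0.003, 0.205, 0.006], [0.001, -0.001, 0.298]]]
```

View pics/e4s.png

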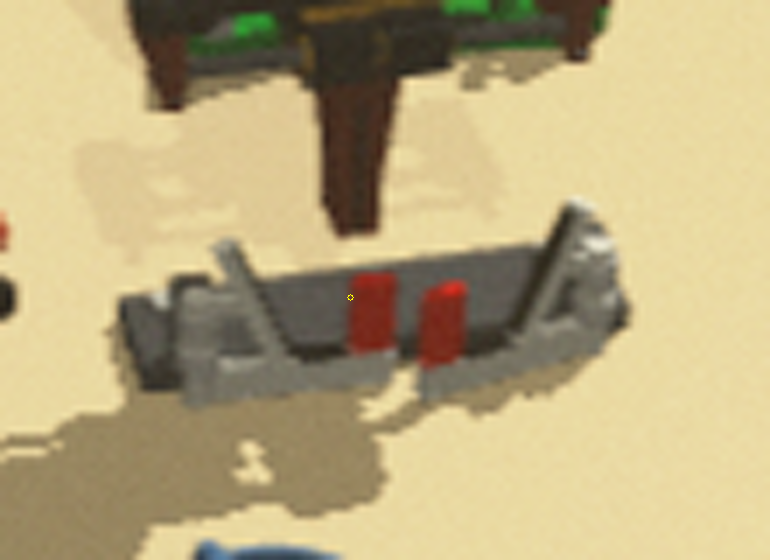

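Run:
```python
from h import *
s=img("scene");t=img("top");o,p,R=cur();print(p)
a=proj(s,p);print(a,proj(t,p))
crop(s,300,140,130,110,6,"e5s",pts=[p,p+[0,0,80]]);crop(t,195,185,120,100,6,"e5t",pts=[p,p+[0,0,80]])
A=cv2.imread("pics/e5s.png");B=cv2.imread("pics/e5t.png")
cv2.imwrite("pics/e5.png",np.hstack([cv2.resize(A,(400,340)),cv2.resize(B,(400,340))]))
```

```text
[492.8275465  171.9076382   25.19260996]
[[369.86662815 241.78986392]] [[258.59265875 237.9474396 ]]
```

View pics/e5.png

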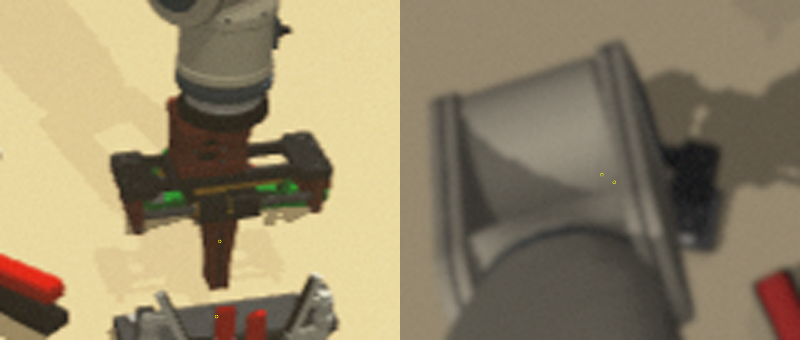

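Run:
```python
from h import *
s=img("scene");o,p,R=cur()
P0=np.array([243.8,-575.2,183.]);x=np.array([.391,-.92,0])
print("start",proj(s,[P0,P0+44*x,P0-44*x]))
print("z110",proj(s,[490.5,161.1,110.3]))
print("now",proj(s,p))
crop(s,330,180,80,70,9,"e6s",pts=[p])
```

```text
start [[ 61.32885884 207.54353258]
 [ 43.54191715 214.43157194]
 [ 78.43396281 200.91953665]]
z110 [[366.92319893 216.30610045]]
now [[369.89395543 241.78734136]]
```

View pics/e6s.png

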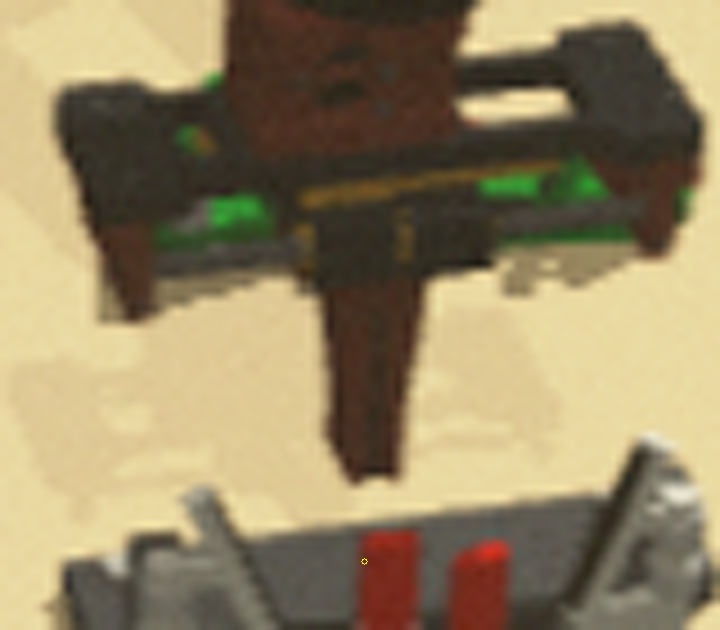

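Run:
```python
from h import *
s=img("scene");t=img("top");o,p,R=cur()
print("base s",proj(s,[[0,0,0],[0,0,20],[0,0,150]]),"t",proj(t,[[0,0,0]]))
print("fing top start",proj(t,[[243.8,-575.2,183.],[243.8,-575.2,263.]]))
S=boxsegs((0,0),0,-80,80,-80,80,0,15,(0,255,0))
crop(s,170,120,170,140,4,"b1",S)
P0=np.array([243.8,-575.2,183.]);x=np.array([.391,-.92,0])
im=dict(s);im["pixels"]=cv2.imread("pics/scene0.png")[:,:,::-1]
crop(im,0,80,120,140,5,"b2",pts=[P0+51*x,P0-51*x,P0+51*x+[0,0,30],P0-51*x+[0,0,30]])
im=dict(t);im["pixels"]=cv2.imread("pics/top0.png")[:,:,::-1]
crop(im,520,290,120,110,5,"b3",pts=[P0+51*x,P0-51*x,P0+51*x+[0,0,30],P0-51*x+[0,0,30]])
a=[cv2.resize(cv2.imread(f"pics/b{i}.png"),(400,340)) for i in(1,2,3)]
cv2.imwrite("pics/b.png",np.vstack([np.hstack(a[:2]),np.hstack([a[2],a[2]*0])])[:600])
```

```text
base s [[260.62106744 182.53418442]
 [260.07555026 177.37237532]
 [256.33910383 142.01725923]] t [[322.43463151 425.84814683]]
fing top start [[569.20822033 342.29500499]
 [585.80845989 346.9159225 ]]
```

View pics/b.png

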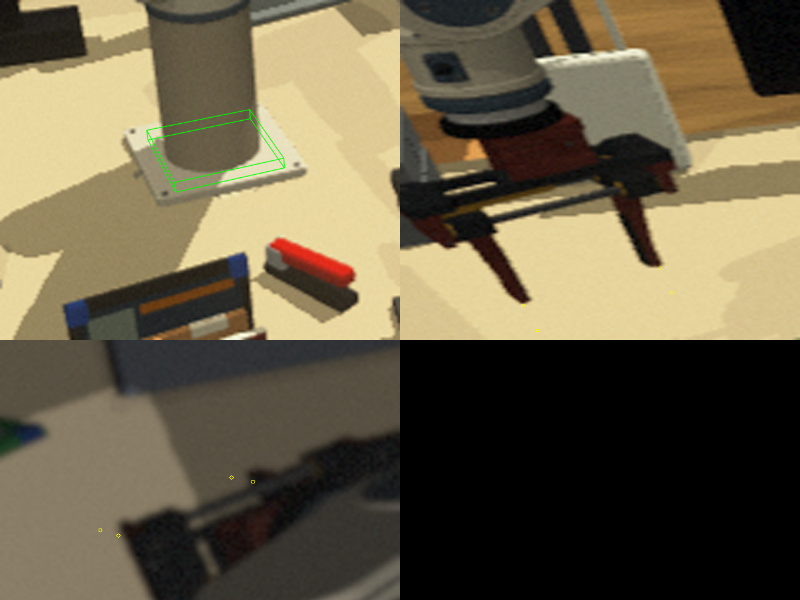

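The fingers appear about 30 mm higher in the picture than the reported TCP, both here (tip at (370,233), projected (370,242)) and at the start. I'll settle it by touch by lowering gently onto the bar, whose top is at z = 14.

{"op": "move_arm", "data": {"motion": [[[0, 0, 0.03], [0, 0, 0]], [[0, 0, 0.05], [0, 0, 0]], [[0, 0, 0.065], [0, 0, 0]], [[0, 0, 0.078], [0, 0, 0]], [[0, 0, 0.078], [0, 0, 0]]]}}

```text
t: 6.18
ee_pos: [491.4, 172.2, 11.7]
orientation: [-2.426, -1.996, 0.001]
ft_force: [-0.7, -0.5, 0.2]
width: 0.6
```

{"op": "move_arm", "data": {"motion": [[[0, 0, 0.02], [0, 0, 0]], [[0, 0, 0.04], [0, 0, 0]], [[0, 0, 0.055], [0, 0, 0]], [[0, 0, 0.068], [0, 0, 0]], [[0, 0, 0.068], [0, 0, 0]]]}}

```text
t: 6.8
ee_pos: [491.5, 172.2, 1.5]
orientation: [-2.426, -1.996, 0.001]
ft_force: [-0.5, 0.1, 0.2]
width: 0.5
```

Run:
```python
from h import *
s=img("scene");o,p,R=cur();print(p,o["ft_force"],o["qpos"])
crop(s,330,180,80,70,9,"e7s",pts=[p,p+[0,0,30]])
```

```text
[491.56254715 172.20525201   1.63029974] [ 0.61631005 -1.51821954  0.240645  ] [ 3.14107394e-01  5.61368199e-01  1.95488189e+00  1.34928695e-05
  6.25515033e-01 -1.06271411e+00]
```

View pics/e7s.png

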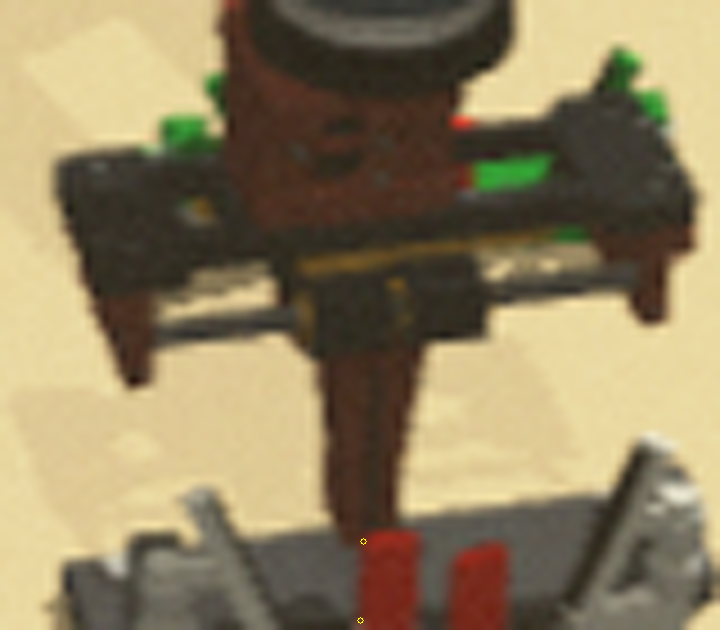

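The tip is visibly still about 30 mm above the bar at reported z = 1.6, so the reported TCP reads too far along the tool. I'll keep going down until I feel the bar.

{"op": "move_arm", "data": {"motion": [[[0, 0, 0.025], [0, 0, 0]], [[0, 0, 0.045], [0, 0, 0]], [[0, 0, 0.06], [0, 0, 0]], [[0, 0, 0.075], [0, 0, 0]], [[0, 0, 0.085], [0, 0, 0]]]}}

```text
t: 7.48
ee_pos: [491.6, 172.2, -11.2]
orientation: [-2.426, -1.996, 0.0]
ft_force: [0.5, 0.8, -0.6]
width: 0.1
```

{"op": "move_arm", "data": {"motion": [[[0, 0, 0.008], [0, 0, 0]], [[0, 0, 0.016], [0, 0, 0]], [[0, 0, 0.024], [0, 0, 0]], [[0, 0, 0.03], [0, 0, 0]], [[0, 0, 0.03], [0, 0, 0]]]}}

```text
t: 8.1
ee_pos: [491.6, 172.2, -15.6]
orientation: [-2.426, -1.996, 0.0]
ft_force: [-0.9, -0.1, 0.1]
width: 0.5
```

{"op": "move_arm", "data": {"motion": [[[0, 0, 0.008], [0, 0, 0]], [[0, 0, 0.014], [0, 0, 0]], [[0, 0, 0.02], [0, 0, 0]], [[0, 0, 0.025], [0, 0, 0]], [[0, 0, 0.025], [0, 0, 0]]]}}

```text
t: 8.72
ee_pos: [491.6, 172.2, -19.3]
orientation: [-2.426, -1.996, 0.0]
ft_force: [-0.7, 0.2, 0.3]
width: 0.4
```

Run:
```python
from h import *
s=img("scene");o,p,R=cur();print(p,o["ft_force"])
crop(s,330,180,80,70,9,"e8s",pts=[p+[0,0,30],p+[0,0,33]])
```

```text
[491.58978703 172.19259774 -19.30384325] [ 0.81148374  0.08622265 -0.56017265]
```

View pics/e8s.png

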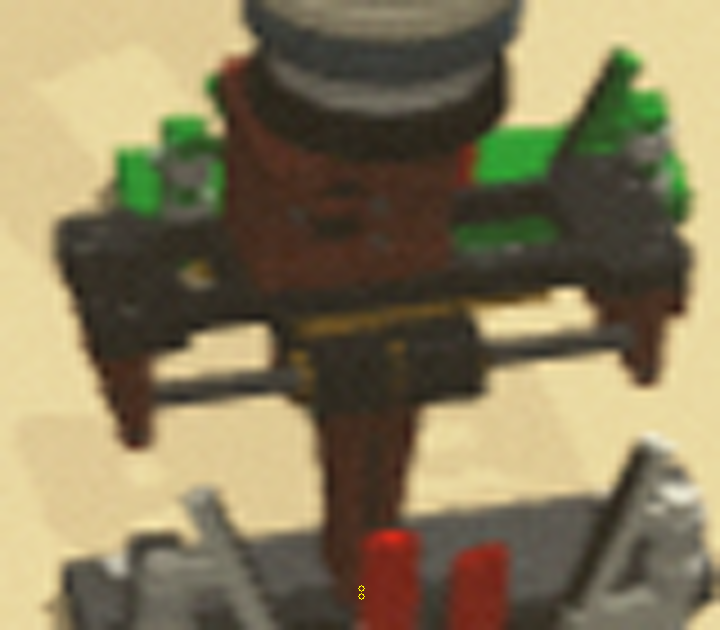

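{"op": "move_arm", "data": {"motion": [[[0, 0, 0.008], [0, 0, 0]], [[0, 0, 0.015], [0, 0, 0]], [[0, 0, 0.021], [0, 0, 0]], [[0, 0, 0.027], [0, 0, 0]], [[0, 0, 0.027], [0, 0, 0]]]}}

```text
t: 9.4
ee_pos: [491.5, 172.2, -23.4]
orientation: [-2.426, -1.996, 0.0]
ft_force: [0.0, -0.5, -0.3]
width: 0.5
```

Run:
```python
from h import *
s=img("scene");o,p,R=cur();print(p,o["ft_force"])
S=boxsegs(E0,EY,-42,10,-100,100,0,14,(0,255,0))
crop(s,340,215,70,50,11,"e9s",S,pts=[p+[0,0,37]])
```

```text
[491.6015575  172.21270721 -23.35910375] [0.22796215 0.28203315 0.38012982]
```

View pics/e9s.png

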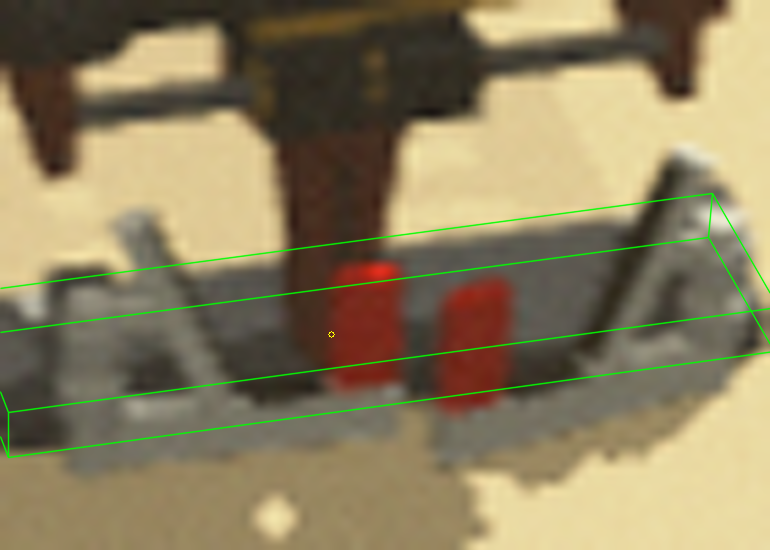

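Tip is low behind the right hook (hook at (365,325), finger at (310,300)), no contact yet. Raising 4 mm, I'll push the right leg from here.

```bash
sed -i 's/^E0=.*/E0=np.array([500.2,184.]);EY=-.187/' h.py
python3 - <<'E'
from h import *
T=lambda a,b:legpt(-1,a,66,b,-19)
rows([T(0,20),T(0,15),T(0.08,13),T(0.19,13),T(0.30,13)])
E
```

```text
t 9.45 tcp [491.6 172.2 -23.4] F [0.2 0.3 0.4] w 0.6
[[[-0.005, 0.028, -0.029], [-0.0, 0.0, -0.007]], [[-0.005, 0.062, -0.029], [-0.0, 0.0, -0.007]], [[0.001, 0.11, -0.029], [-0.0, 0.0, 0.07]], [[0.004, 0.16, -0.029], [-0.0, 0.0, 0.175]], [[0.002, 0.209, -0.029], [-0.0, 0.0, 0.28]]]
```

{"op": "move_arm", "data": {"motion": [[[-0.005, 0.028, -0.029], [0, 0, 0]], [[-0.005, 0.062, -0.029], [0, 0, 0]], [[0, 0.11, -0.029], [0, 0, 0.07]], [[0.004, 0.16, -0.029], [0, 0, 0.175]], [[0.002, 0.209, -0.029], [0, 0, 0.28]]]}}

```text
t: 10.07
ee_pos: [522.6, 166.2, -19.0]
orientation: [-2.695, -1.615, 0.001]
ft_force: [-1.3, -0.5, -0.2]
width: 0.2
```

Run:
```python
from h import *
s=img("scene");o,p,R=cur()
crop(s,320,200,110,80,7,"e10s",pts=[p+[0,0,33]])
T=lambda a,b:legpt(-1,a,66,b,-19)
rows([T(.42,12),T(.54,12),T(0.66,12),T(0.78,12),T(0.90,12)])
```

```text
t 10.12 tcp [523.7 166.2 -18.9] F [ 0.3 -0.4 -0.2] w 0.5
[[[0.004, 0.051, 0.001], [0.0, -0.0, 0.107]], [[0.004, 0.105, 0.001], [0.0, -0.0, 0.221]], [[-0.002, 0.158, 0.001], [0.0, -0.001, 0.336]], [[-0.014, 0.21, 0.001], [0.0, -0.001, 0.45]], [[-0.032, 0.261, 0.001], [0.0, -0.001, 0.565]]]
```

View pics/e10s.png

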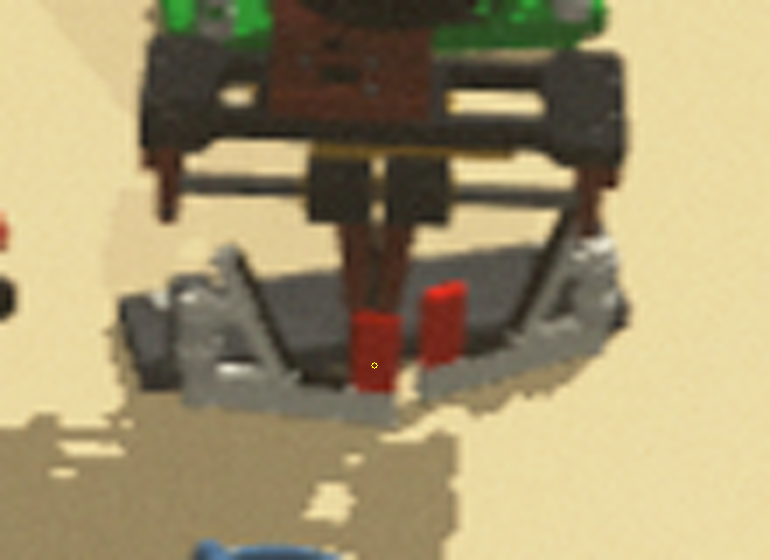

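{"op": "move_arm", "data": {"motion": [[[0, 0.0, -0.1], [0, 0, 0]], [[0.004, 0.051, -0.1], [0, 0, 0.107]], [[0.004, 0.105, -0.1], [0, 0, 0.221]], [[-0.002, 0.158, -0.1], [0, 0, 0.336]], [[-0.014, 0.21, -0.1], [0, 0, 0.45]]]}}

```text
t: 10.75
ee_pos: [549.3, 149.9, -2.9]
orientation: [-2.996, -0.945, -0.0]
ft_force: [-1.1, 0.3, 0.5]
width: 0.2
```

Run:
```python
from h import *
s=img("scene");o,p,R=cur()
crop(s,320,200,110,80,7,"e11s",pts=[p+[0,0,33]])
T=lambda a,b:legpt(-1,a,66,b,-4)
rows([T(.90,12),T(1.02,12),T(1.14,12),T(1.26,12),T(1.38,12)])
```

```text
t 10.8 tcp [550.2 149.5  -2.8] F [ 0.3 -0.8 -0.4] w 0.4
[[[0.008, 0.055, 0.008], [0.0, -0.001, 0.116]], [[0.008, 0.109, 0.008], [0.0, -0.001, 0.231]], [[0.001, 0.162, 0.008], [0.0, -0.001, 0.346]], [[-0.012, 0.214, 0.008], [0.0, -0.001, 0.46]], [[-0.031, 0.264, 0.008], [0.0, -0.001, 0.575]]]
```

View pics/e11s.png

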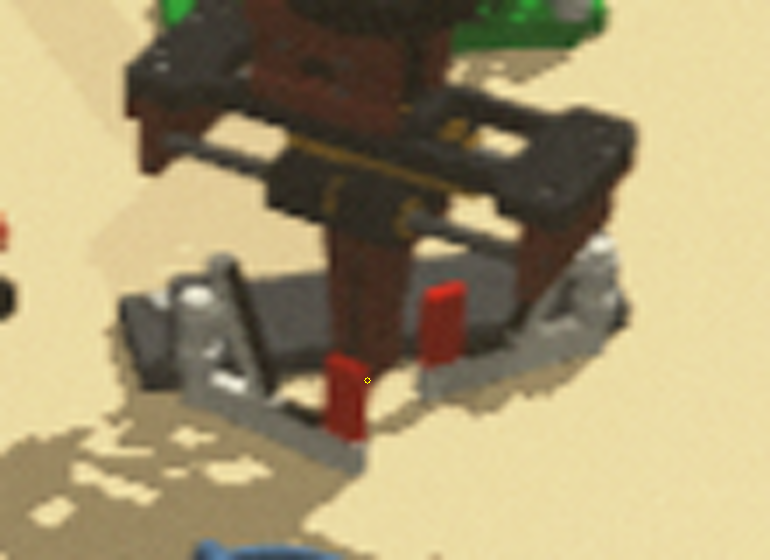

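The right leg is about halfway out (hook at (347,398)), left leg unchanged. Continuing the arc.

{"op": "move_arm", "data": {"motion": [[[0.008, 0.055, 0], [0, 0, 0.116]], [[0.008, 0.109, 0], [0, 0, 0.231]], [[0.001, 0.162, 0], [0, 0, 0.346]], [[-0.012, 0.214, 0], [0, 0, 0.46]], [[-0.031, 0.264, 0], [0, 0, 0.575]]]}}

```text
t: 11.42
ee_pos: [568.2, 114.9, -3.2]
orientation: [-3.141, -0.016, -0.0]
ft_force: [-1.2, 0.5, -0.4]
width: 0.4
```

Run:
```python
from h import *
s=img("scene");o,p,R=cur()
T=lambda a,b:legpt(-1,a,66,b,-4)
rows([T(1.48,12),T(1.55,12),T(1.57,10),T(1.57,8),T(1.57,6)])
crop(s,320,200,110,80,7,"e12s",legsegs(E0,EY,-1,1.57,(0,255,255)),pts=[p+[0,0,33]])
```

```text
t 11.47 tcp [568.5 114.2  -3.1] F [-0.  -1.2 -0.2] w 0.4
[[[0.009, 0.043, 0.006], [-0.0, -0.001, 0.097]], [[0.01, 0.075, 0.006], [-0.0, -0.001, 0.163]], [[0.008, 0.097, 0.006], [-0.0, -0.001, 0.183]], [[0.005, 0.11, 0.006], [-0.0, -0.001, 0.183]], [[0.003, 0.123, 0.006], [-0.0, -0.001, 0.183]]]
```

View pics/e12s.png

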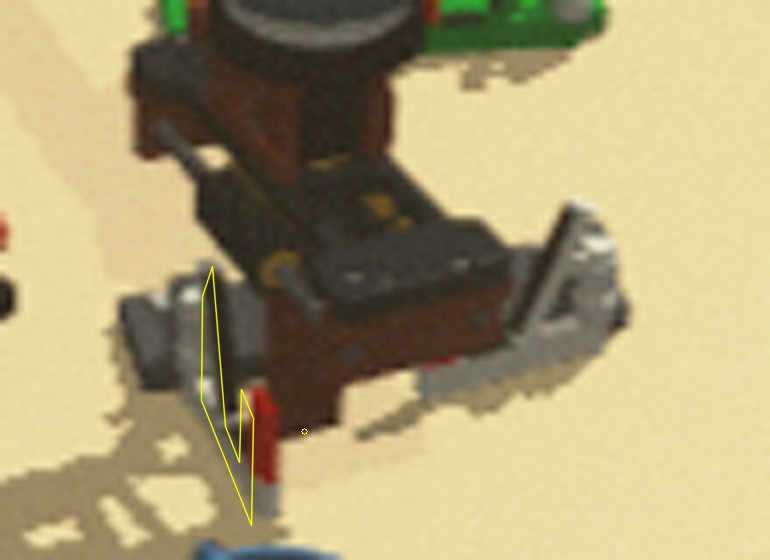

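{"op": "move_arm", "data": {"motion": [[[0.009, 0.043, 0], [0, 0, 0.097]], [[0.01, 0.06, 0], [0, 0, 0.163]], [[0.01, 0.075, 0], [0, 0, 0.183]], [[0.008, 0.085, 0], [0, 0, 0.183]], [[0.008, 0.09, 0], [0, 0, 0.183]]]}}

```text
t: 12.1
ee_pos: [570.4, 104.9, -3.1]
orientation: [-3.124, 0.28, -0.003]
ft_force: [0.1, 21.5, -0.4]
width: 0.5
```

Run:
```python
from h import *
s=img("scene");o,p,R=cur();print(np.round(o["ft_force"],1))
T=lambda a,b:legpt(-1,a,66,b,-4)
rows([T(1.57,12),T(1.57,8),T(1.57,6),T(1.57,4)])
crop(s,320,200,110,80,7,"e13s",legsegs(E0,EY,-1,1.57,(0,255,255)),pts=[p+[0,0,33]])
```

```text
[-0.7 18.3 -0.7]
t 12.15 tcp [570.4 104.9  -3.1] F [-0.7 18.3 -0.7] w 0.3
[[[0.002, 0.022, 0.006], [-0.005, -0.001, 0.007]], [[0.002, 0.049, 0.006], [-0.005, -0.001, 0.007]], [[0.002, 0.062, 0.005], [-0.005, -0.001, 0.007]], [[0.001, 0.075, 0.005], [-0.005, -0.001, 0.007]]]
```

View pics/e13s.png

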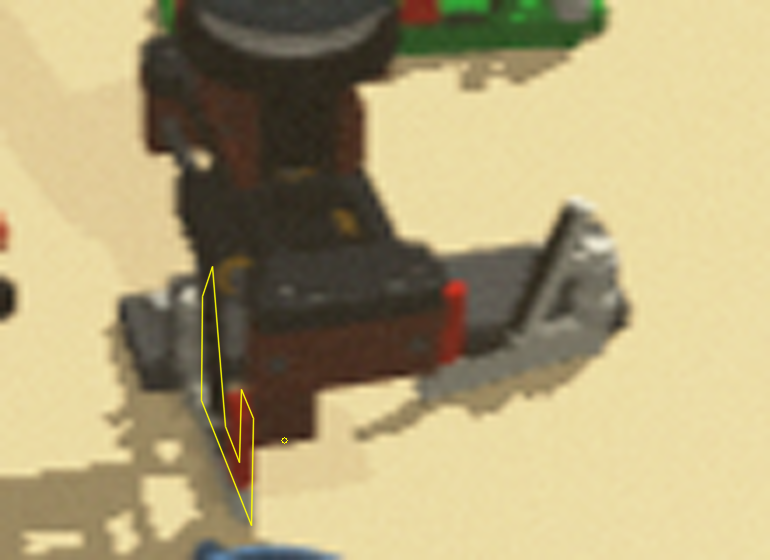

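The right leg is at its stop: 18 N of reaction, and the hook matches the modelled 1.57 rad outline. Backing off, then to the left leg.

{"op": "move_arm", "data": {"motion": [[[0, -0.06, 0], [0, 0, 0]], [[0, -0.1, 0], [0, 0, 0]], [[0, -0.1, -0.25], [0, 0, 0]], [[0, -0.1, -0.6], [0, 0, 0]], [[0, -0.1, -0.8], [0, 0, 0]]]}}

```text
t: 12.78
ee_pos: [573.2, 116.1, 118.6]
orientation: [-3.129, 0.282, -0.004]
ft_force: [0.1, 0.4, 0.2]
width: 0.7
```

Run:
```python
from h import *
s=img("scene");o,p,R=cur()
crop(s,320,200,110,80,7,"e14s",legsegs(E0,EY,-1,1.57,(0,255,255)))
q,Q=legpt(1,.21,66,24,115);rows([(q,Q)])
a=Ro.from_matrix(R.T@Q).as_rotvec()
M=R@Ro.from_rotvec(a*.6).as_matrix();rows([(q,M)]);rows([(q,Q)],q,M)
```

```text
t 12.82 tcp [575.2 116.5 121.9] F [1.4 0.6 1.8] w 0.6
[[[-0.517, -0.423, 0.043], [-0.006, -0.004, 1.306]]]
t 12.82 tcp [575.2 116.5 121.9] F [1.4 0.6 1.8] w 0.6
[[[-0.517, -0.423, 0.043], [-0.004, -0.002, 0.784]]]
[[[0.0, 0.0, 0.0], [-0.003, -0.002, 0.523]]]
```

View pics/e14s.png

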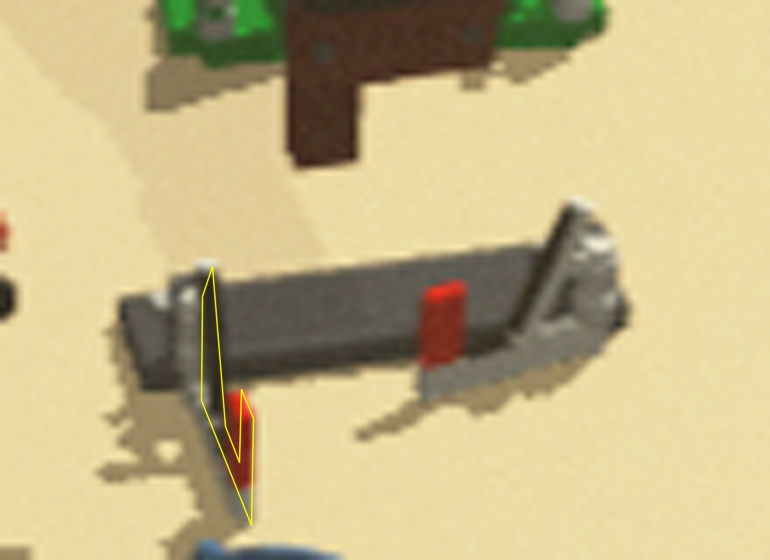

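The right leg stays out at the stop, its outline matching. On to the left leg.

{"op": "move_arm", "data": {"motion": [[[-0.1, -0.09, 0], [0, 0, 0.16]], [[-0.21, -0.17, 0], [0, 0, 0.32]], [[-0.32, -0.26, 0.02], [0, 0, 0.48]], [[-0.42, -0.35, 0.04], [0, 0, 0.64]], [[-0.517, -0.423, 0.043], [0, 0, 0.8]]]}}

```text
t: 13.45
ee_pos: [506.7, 192.7, 109.1]
orientation: [2.739, -1.538, -0.001]
ft_force: [0.9, 0.6, -0.2]
width: 0.5
```

Run:
```python
from h import *
T=lambda a,b,z:legpt(1,a,66,b,z)
rows([T(.21,24,80),T(.21,24,-4)])
```

```text
t 13.45 tcp [506.7 192.7 109.1] F [ 0.9  0.6 -0.2] w 0.5
[[[0.013, -0.021, 0.194], [0.001, -0.0, 0.501]], [[0.013, -0.021, 0.754], [0.001, -0.0, 0.501]]]
```

{"op": "move_arm", "data": {"motion": [[[0.013, -0.021, 0], [0, 0, 0.16]], [[0.013, -0.021, 0], [0, 0, 0.32]], [[0.013, -0.021, 0], [0, 0, 0.5]], [[0.013, -0.021, 0.1], [0, 0, 0.5]], [[0.013, -0.021, 0.25], [0, 0, 0.5]]]}}

```text
t: 14.08
ee_pos: [511.3, 192.4, 71.3]
orientation: [-2.258, 2.183, -0.001]
ft_force: [-0.5, -0.2, -0.0]
width: 0.2
```

Run:
```python
from h import *
s=img("scene");o,p,R=cur()
T=lambda a,b,z:legpt(1,a,66,b,z)
rows([T(.21,24,-4)])
crop(s,320,190,110,80,7,"e15s",pts=[p+[0,0,33],T(.21,24,29)[0]])
```

```text
t 14.12 tcp [509.1 191.6  68.3] F [-0.5 -0.3 -2. ] w 0.4
[[[-0.008, -0.01, 0.482], [0.004, -0.001, 0.01]]]
```

View pics/e15s.png

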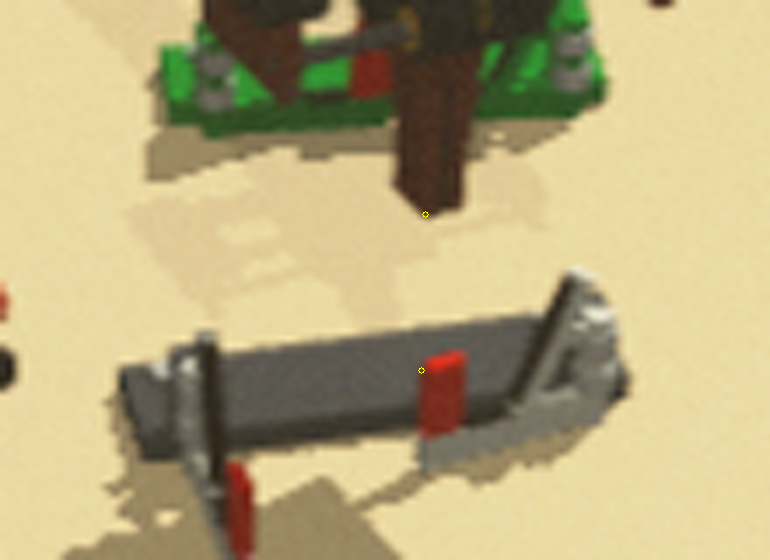

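{"op": "move_arm", "data": {"motion": [[[-0.008, -0.01, 0.12], [0, 0, 0]], [[-0.008, -0.01, 0.25], [0, 0, 0]], [[-0.008, -0.01, 0.38], [0, 0, 0]], [[-0.008, -0.01, 0.48], [0, 0, 0]], [[-0.008, -0.01, 0.48], [0, 0, 0]]]}}

```text
t: 14.75
ee_pos: [511.7, 193.4, -1.2]
orientation: [2.252, -2.188, -0.002]
ft_force: [-0.3, -0.3, 0.9]
width: 0.6
```

Run:
```python
from h import *
T=lambda a,b:legpt(1,a,66,b,-4)
rows([T(.21,18),T(.25,14),T(.36,14),T(.48,14),T(.6,14)])
```

```text
t 14.75 tcp [511.7 193.4  -1.2] F [-0.3 -0.3  0.9] w 0.6
[[[0.004, -0.03, 0.018], [0.002, -0.001, 0.006]], [[0.008, -0.075, 0.018], [0.002, -0.001, -0.033]], [[0.014, -0.124, 0.018], [0.002, -0.001, -0.138]], [[0.014, -0.178, 0.018], [0.002, -0.0, -0.252]], [[0.008, -0.231, 0.018], [0.002, -0.0, -0.367]]]
```

{"op": "move_arm", "data": {"motion": [[[0.004, -0.03, 0.01], [0, 0, 0]], [[0.008, -0.075, 0.01], [0, 0, -0.033]], [[0.014, -0.124, 0.01], [0, 0, -0.138]], [[0.014, -0.178, 0.01], [0, 0, -0.252]], [[0.008, -0.231, 0.01], [0, 0, -0.367]]]}}

```text
t: 15.38
ee_pos: [548.0, 193.6, -0.7]
orientation: [-2.632, 1.714, -0.001]
ft_force: [-0.3, 1.1, -0.8]
width: 0.3
```

Run:
```python
from h import *
s=img("scene");o,p,R=cur()
T=lambda a,b:legpt(1,a,66,b,-4)
rows([T(.72,14),T(.84,14),T(.96,14),T(1.08,14),T(1.2,14)])
crop(s,320,190,110,80,7,"e16s",pts=[p+[0,0,33]])
```

```text
t 15.43 tcp [ 5.493e+02  1.939e+02 -5.000e-01] F [ 0.2  0.4 -0.9] w 0.4
[[[0.005, -0.034, 0.024], [-0.002, -0.0, -0.107]], [[0.007, -0.088, 0.024], [-0.002, -0.0, -0.221]], [[0.002, -0.141, 0.024], [-0.002, -0.001, -0.336]], [[-0.009, -0.194, 0.024], [-0.002, -0.001, -0.451]], [[-0.026, -0.245, 0.024], [-0.002, -0.001, -0.565]]]
```

View pics/e16s.png

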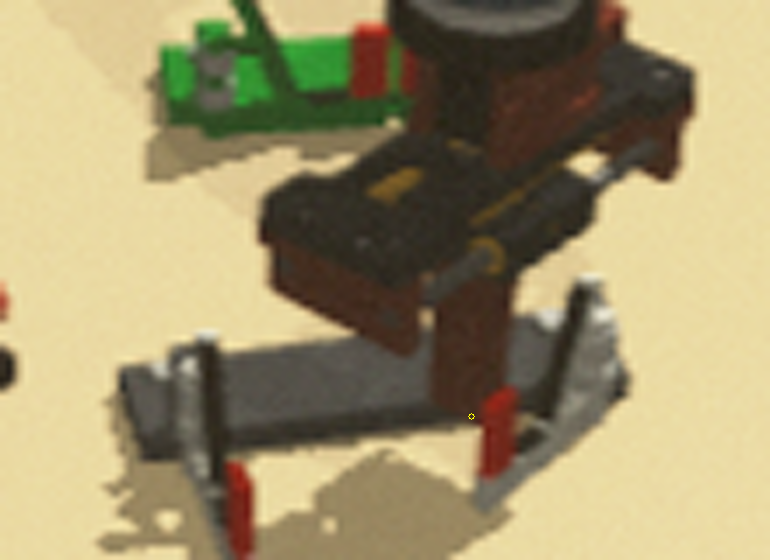

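The left leg is swinging out (hook at (500,430)). Continuing.

{"op": "move_arm", "data": {"motion": [[[0.005, -0.034, 0.01], [0, 0, -0.107]], [[0.007, -0.088, 0.01], [0, 0, -0.221]], [[0.002, -0.141, 0.01], [0, 0, -0.336]], [[-0.009, -0.194, 0.01], [0, 0, -0.451]], [[-0.026, -0.245, 0.01], [0, 0, -0.565]]]}}

```text
t: 16.05
ee_pos: [579.9, 211.7, -2.3]
orientation: [-3.017, 0.875, -0.001]
ft_force: [-0.7, -0.5, -0.5]
width: 0.3
```

Run:
```python
from h import *
T=lambda a,b:legpt(1,a,66,b,-4)
rows([T(1.3,14),T(1.4,14),T(1.5,14),T(1.57,14),T(1.57,12)])
```

```text
t 16.05 tcp [579.9 211.7  -2.3] F [-0.7 -0.5 -0.5] w 0.3
[[[0.012, -0.054, 0.011], [-0.0, -0.001, -0.102]], [[0.014, -0.098, 0.011], [-0.0, -0.001, -0.198]], [[0.012, -0.143, 0.011], [-0.0, -0.001, -0.293]], [[0.008, -0.175, 0.011], [-0.0, -0.001, -0.36]], [[0.003, -0.187, 0.011], [-0.0, -0.001, -0.36]]]
```

{"op": "move_arm", "data": {"motion": [[[0.012, -0.054, 0], [0, 0, -0.102]], [[0.014, -0.098, 0], [0, 0, -0.198]], [[0.012, -0.143, 0], [0, 0, -0.293]], [[0.008, -0.17, 0], [0, 0, -0.36]], [[0.008, -0.17, 0], [0, 0, -0.36]]]}}

```text
t: 16.68
ee_pos: [594.7, 232.3, -2.3]
orientation: [3.127, -0.299, 0.002]
ft_force: [0.6, -2.9, 1.5]
width: 0.5
```

Run:
```python
from h import *
s=img("scene");o,p,R=cur()
T=lambda a,b:legpt(1,a,66,b,-4)
rows([T(1.57,14),T(1.57,12),T(1.57,10),T(1.57,8)])
crop(s,320,190,110,80,7,"e17s",legsegs(E0,EY,1,1.57,(0,255,255)),pts=[p+[0,0,33]])
```

```text
t 16.73 tcp [594.7 232.3  -2.3] F [ 1.  -3.8  1.8] w 0.5
[[[0.001, -0.006, 0.012], [-0.0, -0.001, -0.004]], [[0.001, -0.02, 0.012], [-0.0, -0.001, -0.004]], [[0.001, -0.033, 0.012], [-0.0, -0.001, -0.004]], [[0.001, -0.046, 0.012], [-0.0, -0.001, -0.004]]]
```

View pics/e17s.png

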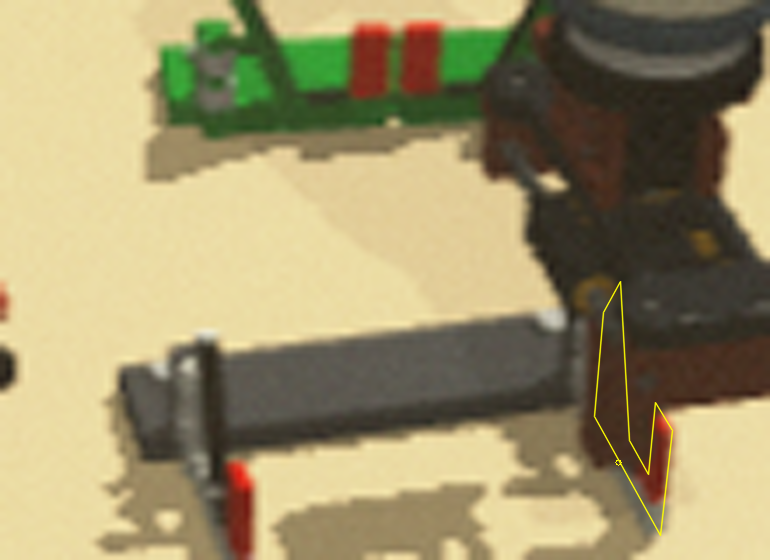

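{"op": "move_arm", "data": {"motion": [[[0, -0.007, 0], [0, 0, 0]], [[0, -0.014, 0], [0, 0, 0]], [[0, -0.014, 0], [0, 0, 0]], [[0, -0.014, 0], [0, 0, 0]], [[0, -0.014, 0], [0, 0, 0]]]}}

```text
t: 17.35
ee_pos: [594.6, 232.4, -2.3]
orientation: [3.125, -0.299, 0.0]
ft_force: [1.0, -12.7, 5.8]
width: 0.7
```

{"op": "move_arm", "data": {"motion": [[[0, 0.06, 0], [0, 0, 0]], [[0, 0.1, 0], [0, 0, 0]], [[0, 0.1, -0.25], [0, 0, 0]], [[0, 0.1, -0.6], [0, 0, 0]], [[0, 0.1, -0.98], [0, 0, 0]]], "gripper": 0.5}}

```text
t: 17.98
ee_pos: [591.1, 219.9, 145.1]
orientation: [3.127, -0.298, -0.002]
ft_force: [1.3, 0.1, 0.2]
width: 43.0
```

Run:
```python
from h import *
s=img("scene");t=img("top");o,p,R=cur();print(o["qpos"])
S=legsegs(E0,EY,1,1.57,(0,255,255))+legsegs(E0,EY,-1,1.57,(0,255,255))+boxsegs(E0,EY,-42,10,-100,100,0,14,(0,255,0))
crop(s,320,190,110,80,7,"e18s",S);crop(t,195,195,120,100,6,"e18t",S)
print([ (n,[(np.round(d["location"]).tolist(),round(d["p"],2)) for d in ctrl.pinpoint("scene",n)]) for n in("left_leg_end","right_leg_end","easel_seat")])
M=np.array([475,-60,240]);q=np.array([470,-182.5,220]);R1=RT(.088)
rows([(M,R1)]);rows([(q,R1)],M,R1)
```

```text
[3.37137337e-01 4.69100208e-01 1.63885901e+00 4.94141371e-04
 1.02178835e+00 5.27127371e-01]
[('left_leg_end', [([595.0, 246.0, 36.0], 0.62), ([303.0, 299.0, 30.0], 0.54)]), ('right_leg_end', [([566.0, 92.0, 32.0], 0.7), ([296.0, 276.0, 33.0], 0.64)]), ('easel_seat', [([351.0, 274.0, 21.0], 0.96), ([569.0, 176.0, 14.0], 0.66)])]
t 18.23 tcp [591.2 219.9 143.8] F [-0.4 -0.2 -0.8] w 43.8
[[[-0.409, 1.979, -0.641], [-0.0, 0.0, -0.265]]]
[[[-0.105, 0.811, 0.133], [0.0, 0.0, 0.0]]]
```

View pics/e18s.png

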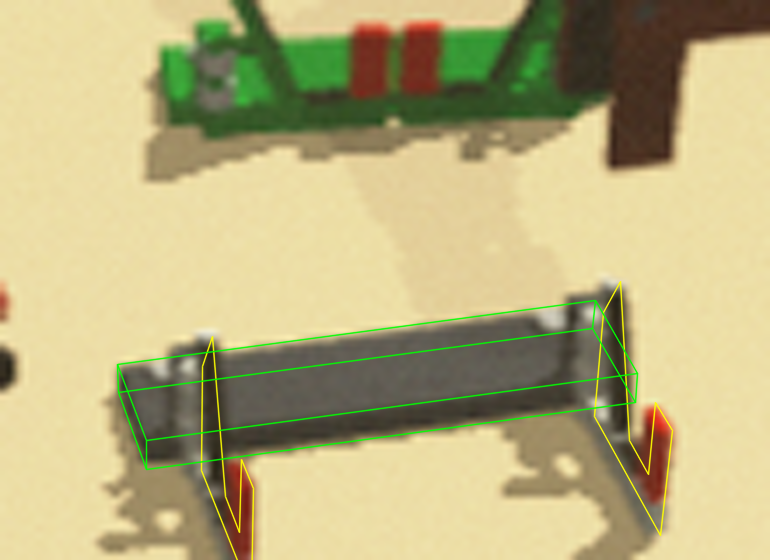

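Both legs match the modelled open outlines (hooks at (240,510) and (655,455)), and each gave a stop reaction (18 N and 13 N). On to the tablet.

{"op": "move_arm", "data": {"motion": [[[-0.05, 0.2, -0.1], [0, 0, -0.06]], [[-0.1, 0.45, -0.2], [0, 0, -0.12]], [[-0.15, 0.7, -0.3], [0, 0, -0.18]], [[-0.2, 0.9, -0.35], [0, 0, -0.24]], [[-0.2, 1.0, -0.35], [0, 0, -0.265]]]}}

```text
t: 18.85
ee_pos: [532.2, 77.0, 195.2]
orientation: [3.138, 0.138, -0.005]
ft_force: [-0.3, 1.0, 0.6]
width: 44.3
```

Run:
```python
from h import *
q=np.array([470,-182.5,150]);R1=RT(.088)
rows([(q,R1)])
```

```text
t 18.85 tcp [532.2  77.  195.2] F [-0.3  1.   0.6] w 44.3
[[[-0.564, 1.687, 0.303], [0.0, 0.003, -0.0]]]
```

{"op": "move_arm", "data": {"motion": [[[-0.08, 0.25, 0], [0, 0, 0]], [[-0.18, 0.5, 0], [0, 0, 0]], [[-0.28, 0.75, 0], [0, 0, 0]], [[-0.33, 1.0, 0], [0, 0, 0]], [[-0.33, 1.0, 0], [0, 0, 0]]]}}

```text
t: 19.48
ee_pos: [496.3, -77.0, 194.8]
orientation: [-3.138, -0.132, 0.005]
ft_force: [0.1, 1.0, 0.4]
width: 43.9
```

Run:
```python
from h import *
q=np.array([470,-182.5,150]);R1=RT(.088)
rows([(q,R1)])
```

```text
t 19.48 tcp [496.3 -77.  194.8] F [0.1 1.  0.4] w 43.9
[[[-0.233, 0.687, 0.299], [-0.001, 0.003, -0.004]]]
```

{"op": "move_arm", "data": {"motion": [[[-0.08, 0.23, 0.1], [0, 0, 0]], [[-0.16, 0.46, 0.2], [0, 0, 0]], [[-0.233, 0.68, 0.29], [0, 0.003, 0]], [[-0.233, 0.687, 0.3], [0, 0.003, -0.004]], [[-0.233, 0.687, 0.3], [0, 0.003, -0.004]]]}}

```text
t: 20.1
ee_pos: [471.9, -180.0, 151.0]
orientation: [-3.137, -0.144, -0.003]
ft_force: [-0.4, 0.1, -0.2]
width: 44.1
```

Run:
```python
from h import *
s=img("scene");o,p,R=cur()
n=R[:,0]
S=boxsegs((470,-182.5),.088,-5.5,5.5,-100,100,12,137,(0,255,255))
print(o["width"])
off=np.array([0,0,34])
crop(s,180,170,130,110,6,"r3s",S,pts=[p+off,p+off+n*22,p+off-n*22])
rows([((470,-182.5,58),RT(.088))])
```

```text
44.22551815998761
t 20.15 tcp [ 472.2 -180.   151.4] F [0.4 0.4 1.1] w 44.2
[[[-0.018, 0.016, 0.622], [-0.001, -0.003, 0.004]]]
```

View pics/r3s.png

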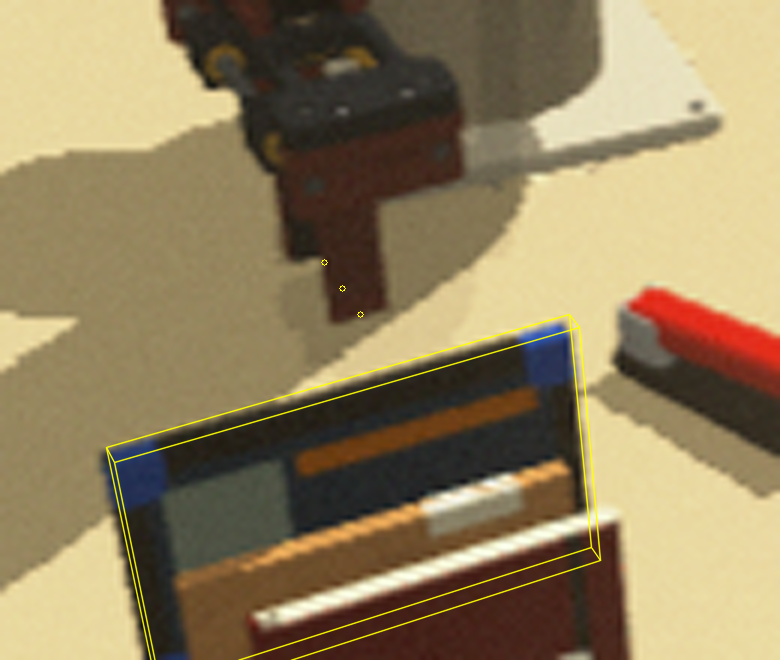

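The fingers straddle the tablet's top edge at mid-width (tips at (342,288), edge from (107,450) to (578,320)). Descending.

{"op": "move_arm", "data": {"motion": [[[-0.018, 0.016, 0.15], [0, 0, 0]], [[-0.018, 0.016, 0.3], [0, 0, 0]], [[-0.018, 0.016, 0.45], [0, 0, 0]], [[-0.018, 0.016, 0.6], [0, 0, 0]], [[-0.018, 0.016, 0.622], [0, 0, 0]]]}}

```text
t: 20.78
ee_pos: [469.4, -182.3, 57.5]
orientation: [-3.137, -0.146, -0.002]
ft_force: [0.5, 0.9, 0.2]
width: 43.6
```

Run:
```python
from h import *
s=img("scene");o,p,R=cur();print(p,o["ft_force"])
crop(s,180,170,130,110,6,"r4s")
```

```text
[ 469.74217449 -182.67192268   57.83748115] [ 0.11926434 -0.21827591 -0.29604335]
```

View pics/r4s.png

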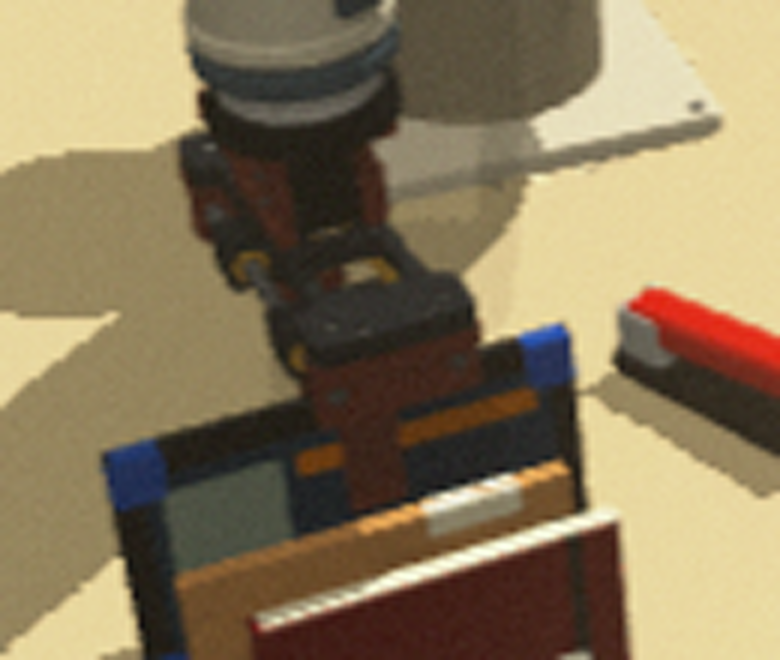

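The front finger lies before the screen at mid-width, clear of the folder. Gripping.

{"op": "move_arm", "data": {"motion": [[[0, 0, 0], [0, 0, 0]], [[0, 0, 0], [0, 0, 0]], [[0, 0, 0], [0, 0, 0]], [[0, 0, 0], [0, 0, 0]], [[0, 0, 0], [0, 0, 0]]], "gripper": 0}}

```text
t: 21.45
ee_pos: [469.9, -183.9, 58.7]
orientation: [3.138, 0.144, 0.005]
ft_force: [-1.8, -0.2, 5.4]
width: 10.9
```

{"op": "move_arm", "data": {"motion": [[[0, 0, -0.1], [0, 0, 0]], [[0, 0, -0.25], [0, 0, 0]], [[0, 0, -0.45], [0, 0, 0]], [[0, 0, -0.7], [0, 0, 0]], [[0, 0, -0.93], [0, 0, 0]]]}}

```text
t: 22.08
ee_pos: [468.7, -183.6, 199.2]
orientation: [-3.138, -0.144, -0.004]
ft_force: [0.7, -0.0, -5.1]
width: 10.6
```

Run:
```python
from h import *
s=img("scene");o,p,R=cur();print(p,o["ft_force"],o["width"])
crop(s,160,110,160,140,5,"r5s")
```

```text
[ 471.2739903  -184.62393526  203.52780642] [ 1.25382541 -1.52763448 -1.14649644] 10.59800272485444
```

View pics/r5s.png

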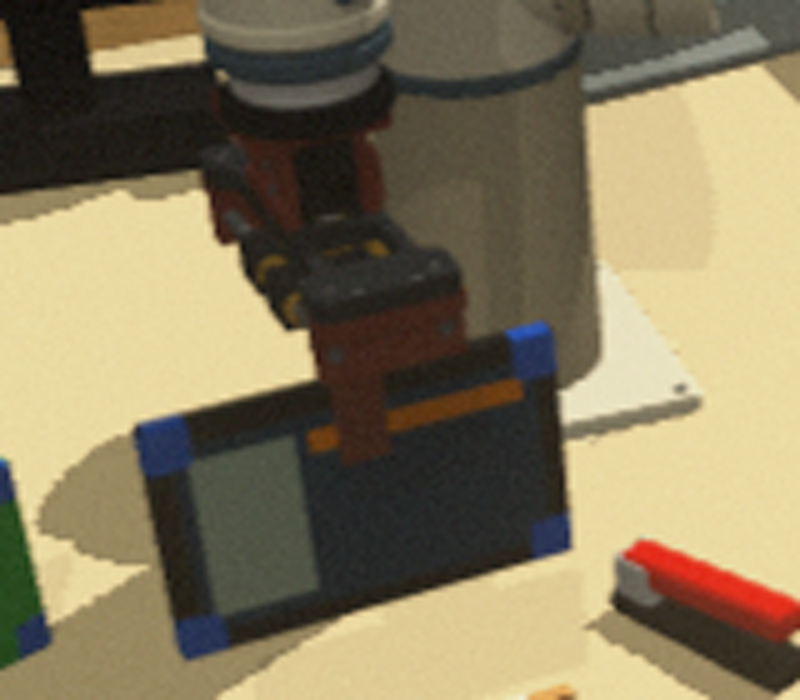

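The tablet is lifted cleanly (grip 10.6 mm), screen to the front, its lower edge about 157 mm up. Carrying it over to the easel.

```bash
sed -i 's/^E0=.*/E0=np.array([499.2,184.]);EY=-.187/' h.py
python3 - <<'E'
from h import *
q=loc(E0,EY,[65,0,203])[0];print(q)
rows([(q,RT(EY))])
E
```

```text
[563.06681548 171.91571761 203.        ]
t 22.12 tcp [ 471.3 -184.6  203.5] F [ 1.3 -1.5 -1.1] w 10.6
[[[0.827, -2.311, 0.004], [0.002, -0.009, 0.266]]]
```

{"op": "move_arm", "data": {"motion": [[[0.03, -0.15, 0], [0, 0, 0.03]], [[0.1, -0.35, 0], [0, 0, 0.06]], [[0.2, -0.6, 0], [0, 0, 0.1]], [[0.3, -0.85, 0], [0, 0, 0.13]], [[0.36, -1.0, 0], [0, 0, 0.13]]]}}

```text
t: 22.75
ee_pos: [508.9, -27.8, 197.2]
orientation: [-3.14, 0.068, -0.003]
ft_force: [-0.1, 0.2, -4.9]
width: 11.1
```

Run:
```python
from h import *
q=loc(E0,EY,[65,0,203])[0]
rows([(q,RT(EY))])
```

```text
t 22.75 tcp [508.9 -27.8 197.2] F [-0.1  0.2 -4.9] w 11.1
[[[0.303, -1.346, -0.037], [-0.001, -0.002, 0.137]]]
```

{"op": "move_arm", "data": {"motion": [[[0.05, -0.2, -0.01], [0, 0, 0.03]], [[0.1, -0.45, -0.02], [0, 0, 0.06]], [[0.16, -0.7, -0.03], [0, 0, 0.1]], [[0.21, -0.9, -0.037], [0, 0, 0.137]], [[0.22, -1.0, -0.037], [0, 0, 0.137]]]}}

```text
t: 23.38
ee_pos: [548.6, 120.1, 202.9]
orientation: [-3.128, 0.292, -0.003]
ft_force: [0.4, -0.0, -4.8]
width: 11.1
```

Run:
```python
from h import *
q=loc(E0,EY,[65,0,190])[0]
rows([(q,RT(EY))])
```

```text
t 23.38 tcp [548.6 120.1 202.9] F [ 0.4 -0.  -4.8] w 11.1
[[[0.031, -0.357, 0.087], [-0.001, -0.002, 0.001]]]
```

{"op": "move_arm", "data": {"motion": [[[0.01, -0.12, 0], [0, 0, 0]], [[0.02, -0.24, 0.03], [0, 0, 0]], [[0.031, -0.34, 0.06], [0, 0, 0]], [[0.031, -0.357, 0.087], [0, 0, 0]], [[0.031, -0.357, 0.087], [0, 0, 0]]]}}

```text
t: 24.0
ee_pos: [563.0, 170.4, 189.9]
orientation: [3.128, -0.294, 0.003]
ft_force: [0.2, 0.2, -5.6]
width: 10.8
```

Run:
```python
from h import *
s=img("scene");t=img("top");o,p,R=cur()
print("yaw",np.arctan2(R[1,0],R[0,0]))
foot=p+46.7*R[:,2];print("foot",foot)
y=np.arctan2(R[1,0],R[0,0])
S=boxsegs(foot[:2],y,-5.5,5.5,-100,100,foot[2],foot[2]+125,(0,255,255))
S+=legsegs(E0,EY,1,1.57,(0,255,0))+legsegs(E0,EY,-1,1.57,(0,255,0))
crop(s,310,140,130,140,5,"s1",S)
for c in("scene","top"):
  for n in("tablet_mid","tablet_foot"):print(c,n,[(np.round(d["location"]).tolist(),round(d["p"],2)) for d in ctrl.pinpoint(c,n)])
q=loc(E0,EY,[65,0,100])[0];rows([(q,RT(EY))])
```

```text
yaw -0.18804719612502313
foot [563.44461025 170.13074195 143.82155883]
scene tablet_mid [([246.0, -429.0, 63.0], 0.9), ([569.0, 175.0, 208.0], 0.7)]
scene tablet_foot [([564.0, 173.0, 141.0], 0.96)]
top tablet_mid [([247.0, -427.0, 61.0], 0.75)]
top tablet_foot [([244.0, -419.0, 3.0], 0.85)]
t 24.3 tcp [563.6 170.3 190.9] F [-0.4  0.6 -5.1] w 10.6
[[[-0.008, -0.009, 0.606], [-0.001, -0.003, -0.001]]]
```

View pics/s1.png

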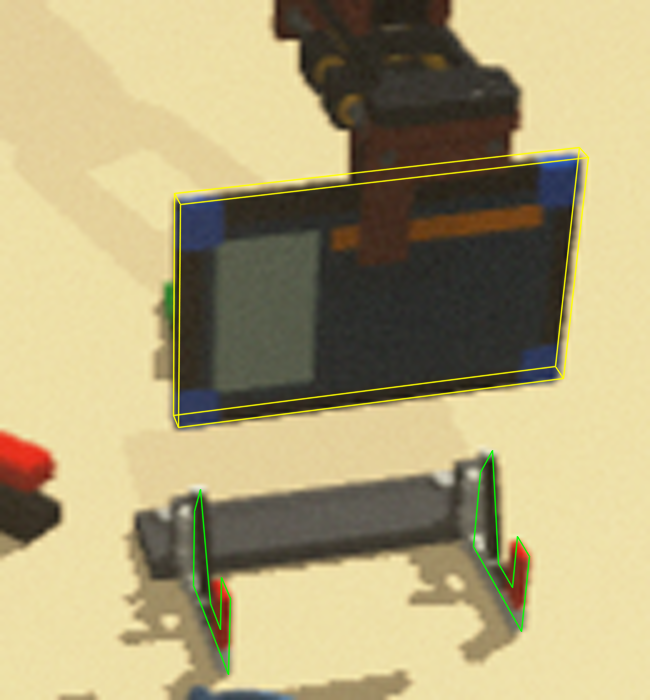

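The modelled tablet box coincides with the picture, and the networks agree on its foot to within 4 mm. Lowering to just above hook height, then I check again.

{"op": "move_arm", "data": {"motion": [[[0, -0.01, 0.15], [0, 0, 0]], [[-0.005, -0.012, 0.3], [0, 0, 0]], [[-0.005, -0.012, 0.42], [0, 0, 0]], [[-0.005, -0.012, 0.5], [0, 0, 0]], [[-0.005, -0.012, 0.54], [0, 0, 0]]]}}

```text
t: 24.92
ee_pos: [563.4, 172.5, 109.1]
orientation: [-3.127, 0.295, -0.004]
ft_force: [0.3, -0.2, -4.6]
width: 11.3
```

Run:
```python
from h import *
s=img("scene");t=img("top");o,p,R=cur()
foot=p+46.7*R[:,2];print("foot",foot)
w=foot[:2]-E0;c,si=np.cos(EY),np.sin(EY);print("local",c*w[0]+si*w[1]-67,-si*w[0]+c*w[1],foot[2]-18)
y=np.arctan2(R[1,0],R[0,0])
S=boxsegs(foot[:2],y,-5.5,5.5,-100,100,foot[2],foot[2]+125,(0,255,255))
S+=legsegs(E0,EY,1,1.57,(0,255,0))+legsegs(E0,EY,-1,1.57,(0,255,0))
crop(s,325,180,110,110,6,"s2",S)
q=loc(E0,EY,[65,0,18+46.7])[0];rows([(q,RT(EY))])
```

```text
foot [563.40304302 172.51001679  62.58290335]
local -1.7801214874907032 0.6464471545149149 44.58290334540445
t 25.02 tcp [563.3 172.5 109.3] F [-0.7 -0.4 -5.9] w 10.8
[[[-0.001, 0.004, 0.297], [-0.001, -0.002, -0.001]]]
```

View pics/s2.png

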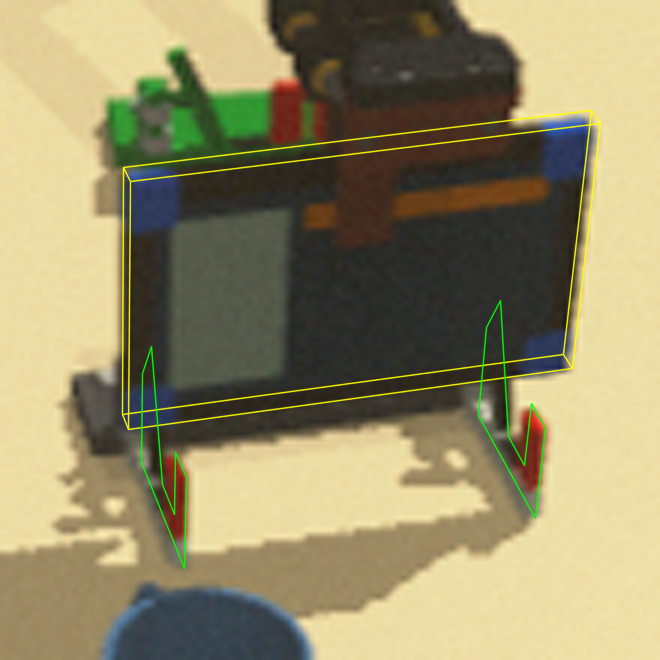

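Position holds: foot is -1.8 mm in x and 0.6 mm in y from the seat, 45 mm above it. Lowering.

{"op": "move_arm", "data": {"motion": [[[0, 0.004, 0.06], [0, 0, 0]], [[0, 0.004, 0.12], [0, 0, 0]], [[0, 0.004, 0.18], [0, 0, 0]], [[0, 0.004, 0.23], [0, 0, 0]], [[0, 0.004, 0.26], [0, 0, 0]]]}}

```text
t: 25.65
ee_pos: [563.2, 172.0, 70.0]
orientation: [-3.127, 0.294, -0.004]
ft_force: [0.0, 0.3, -4.8]
width: 10.9
```

{"op": "move_arm", "data": {"motion": [[[0, 0, 0.006], [0, 0, 0]], [[0, 0, 0.012], [0, 0, 0]], [[0, 0, 0.018], [0, 0, 0]], [[0, 0, 0.024], [0, 0, 0]], [[0, 0, 0.03], [0, 0, 0]]]}}

```text
t: 26.28
ee_pos: [563.5, 172.0, 66.2]
orientation: [-3.127, 0.294, -0.005]
ft_force: [0.1, -0.8, -5.0]
width: 10.8
```

```bash
cat >> h.py <<'E'
def foot(d=46.7):
    o,p,R=cur();f=p+d*R[:,2];w=f[:2]-E0;c,si=np.cos(EY),np.sin(EY)
    print("t",round(float(o["t"]),2),"foot seat",np.round([c*w[0]+si*w[1]-67,-si*w[0]+c*w[1],f[2]-18],1),"tilt",round(float(np.arccos(-R[2,2])),3),"F",np.round(o["ft_force"],1),"w",round(float(o["width"]),1))
    return f,p,R
E
python3 - <<'E'
from h import *
s=img("scene");foot()
S=legsegs(E0,EY,1,1.57,(0,255,0))+legsegs(E0,EY,-1,1.57,(0,255,0))
crop(s,325,190,110,100,6,"s3",S)
E
```

```text
t 26.32 foot seat [-1.6  0.2  1.4] tilt 0.003 F [-0.   0.7 -4.3] w 10.9
```

View pics/s3.png

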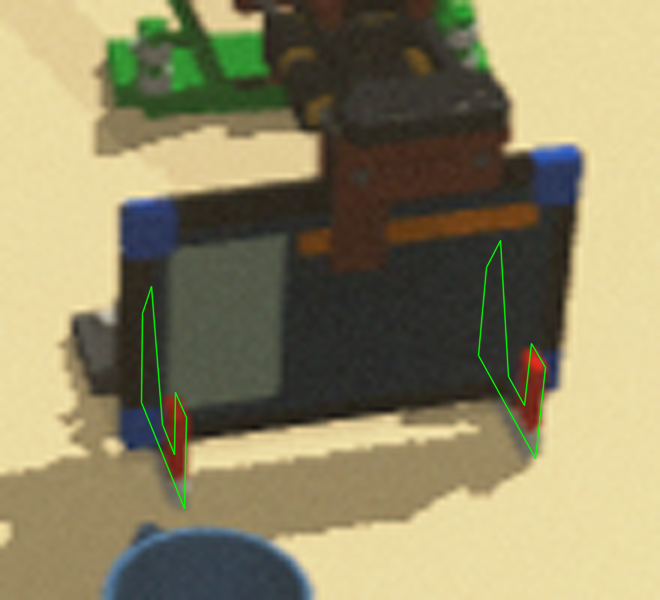

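The lower edge is behind both hooks (red at (177,430) and (535,390)), still hanging. A few mm more until touchdown.

{"op": "move_arm", "data": {"motion": [[[0, 0, 0.005], [0, 0, 0]], [[0, 0, 0.01], [0, 0, 0]], [[0, 0, 0.014], [0, 0, 0]], [[0, 0, 0.014], [0, 0, 0]], [[0, 0, 0.014], [0, 0, 0]]]}}

```text
t: 26.95
ee_pos: [563.6, 172.0, 64.6]
orientation: [-3.127, 0.294, -0.005]
ft_force: [-2.3, -1.3, 6.8]
width: 10.6
```

Touchdown at reported height 18.0 as modelled (Fz from -5 to +6.8 N). Now leaning back about the rear lower edge.

```bash
cat >> h.py <<'E'
def lean(al,px=-7.1,pz=18.5,py=.2,d=46.7):
    Q=RT(EY,al);P=loc(E0,EY,[67+px,py,pz])[0];return P+5.5*Q[:,0]-d*Q[:,2],Q
E
python3 - <<'E'
from h import *
foot()
rows([lean(a) for a in(.02,.05,.085,.12,.155)])
E
```

```text
t 26.95 foot seat [-1.4  0.3 -0.1] tilt 0.004 F [-2.3 -1.3  6.8] w 10.6
t 26.95 tcp [563.6 172.   64.6] F [-2.3 -1.3  6.8] w 10.6
[[[-0.007, 0.0, -0.004], [-0.001, 0.016, -0.001]], [[-0.016, 0.0, -0.005], [-0.001, 0.045, -0.001]], [[-0.027, 0.0, -0.006], [-0.001, 0.078, -0.001]], [[-0.038, 0.0, -0.006], [-0.001, 0.111, -0.001]], [[-0.049, 0.0, -0.006], [-0.001, 0.145, -0.001]]]
```

{"op": "move_arm", "data": {"motion": [[[-0.007, 0, -0.004], [0, 0.016, 0]], [[-0.016, 0, -0.005], [0, 0.045, 0]], [[-0.027, 0, -0.006], [0, 0.078, 0]], [[-0.038, 0, -0.006], [0, 0.111, 0]], [[-0.049, 0, -0.006], [0, 0.145, 0]]]}}

```text
t: 27.58
ee_pos: [556.4, 173.6, 64.9]
orientation: [3.105, -0.292, 0.245]
ft_force: [0.6, -0.6, -2.1]
width: 11.0
```

Run:
```python
from h import *
foot()
rows([lean(a) for a in(.19,.225,.26,.295,.33)])
```

```text
t 27.57 foot seat [-1.5  0.4  0.7] tilt 0.157 F [ 0.6 -0.6 -2.1] w 11.0
t 27.57 tcp [556.4 173.6  64.9] F [ 0.6 -0.6 -2.1] w 11.0
[[[-0.011, 0.001, -0.005], [-0.001, 0.031, -0.001]], [[-0.022, 0.001, -0.006], [-0.001, 0.065, -0.001]], [[-0.033, 0.001, -0.006], [-0.001, 0.098, -0.001]], [[-0.044, 0.001, -0.006], [-0.001, 0.132, -0.001]], [[-0.055, 0.001, -0.006], [-0.001, 0.165, -0.001]]]
```

{"op": "move_arm", "data": {"motion": [[[-0.011, 0, -0.004], [0, 0.031, 0]], [[-0.022, 0, -0.005], [0, 0.065, 0]], [[-0.033, 0, -0.005], [0, 0.098, 0]], [[-0.044, 0, -0.005], [0, 0.132, 0]], [[-0.055, 0, -0.005], [0, 0.165, 0]]]}}

```text
t: 28.2
ee_pos: [547.5, 175.1, 64.0]
orientation: [3.057, -0.288, 0.507]
ft_force: [0.1, -1.2, -3.9]
width: 10.7
```

Run:
```python
from h import *
foot()
rows([lean(a) for a in(.36,.385,.405,.425,.44)])
```

```text
t 28.2 foot seat [-2.8  0.3  1.8] tilt 0.328 F [ 0.1 -1.2 -3.9] w 10.7
t 28.2 tcp [547.5 175.1  64. ] F [ 0.1 -1.2 -3.9] w 10.7
[[[-0.003, 0.001, -0.002], [-0.001, 0.03, -0.001]], [[-0.011, 0.001, -0.003], [-0.001, 0.054, -0.001]], [[-0.017, 0.001, -0.003], [-0.001, 0.073, -0.001]], [[-0.023, 0.001, -0.003], [-0.001, 0.092, -0.001]], [[-0.028, 0.001, -0.003], [-0.001, 0.107, -0.001]]]
```

{"op": "move_arm", "data": {"motion": [[[-0.004, 0, -0.002], [0, 0.03, 0]], [[-0.011, 0, -0.003], [0, 0.054, 0]], [[-0.017, 0, -0.003], [0, 0.073, 0]], [[-0.023, 0, -0.003], [0, 0.092, 0]], [[-0.028, 0, -0.003], [0, 0.107, 0]]]}}

```text
t: 28.82
ee_pos: [543.2, 176.0, 62.8]
orientation: [3.015, -0.283, 0.673]
ft_force: [0.0, -0.1, -3.6]
width: 10.8
```

Run:
```python
from h import *
s=img("scene");f,p,R=foot()
rows([lean(a) for a in(.45,.46,.47,.48,.49)])
X,Y,Z=R[:,0],-R[:,1],-R[:,2]
C=lambda a,b,c:f+a*X+b*Y+c*Z
S=[(C(a,-100,c),C(a,100,c),(0,255,255)) for a in(-5.5,5.5) for c in(0,125)]+[(C(a,b,0),C(a,b,125),(0,255,255)) for a in(-5.5,5.5) for b in(-100,100)]
S+=legsegs(E0,EY,1,1.57,(0,255,0))+legsegs(E0,EY,-1,1.57,(0,255,0))
crop(s,325,190,110,100,6,"s4",S)
```

```text
t 28.88 foot seat [-2.9  0.1  2.3] tilt 0.439 F [-0.9 -0.6 -4.6] w 11.0
t 28.88 tcp [542.7 175.8  62.6] F [-0.9 -0.6 -4.6] w 11.0
[[[0.003, -0.001, -0.001], [-0.001, 0.01, -0.001]], [[-0.001, -0.001, -0.002], [-0.001, 0.02, -0.001]], [[-0.004, -0.001, -0.002], [-0.001, 0.03, -0.001]], [[-0.007, -0.001, -0.002], [-0.001, 0.039, -0.001]], [[-0.01, -0.001, -0.003], [-0.001, 0.049, -0.001]]]
```

View pics/s4.png

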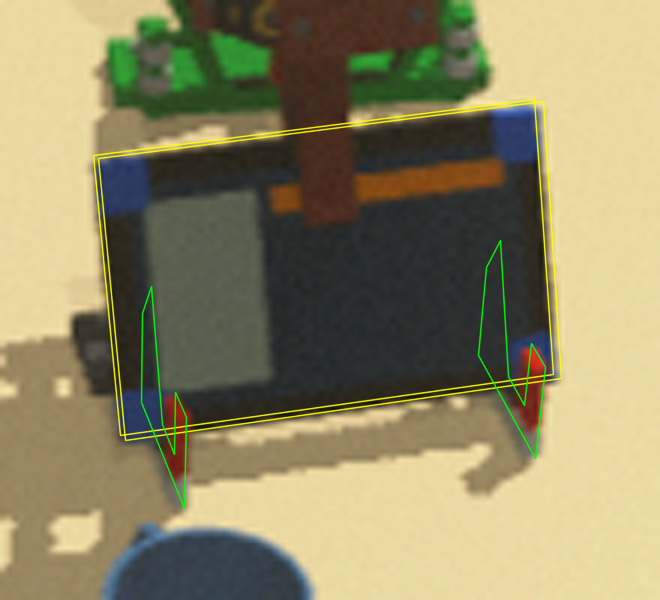

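Tablet at 0.44 rad, outline matched, no rest reaction yet. Leaning a little further in small steps.

{"op": "move_arm", "data": {"motion": [[[0, 0, 0], [0, 0.008, 0]], [[-0.002, 0, 0], [0, 0.014, 0]], [[-0.004, 0, 0], [0, 0.02, 0]], [[-0.005, 0, 0], [0, 0.025, 0]], [[-0.005, 0, 0], [0, 0.025, 0]]]}}

```text
t: 29.5
ee_pos: [543.2, 175.8, 63.1]
orientation: [3.003, -0.283, 0.712]
ft_force: [0.4, -0.2, -4.3]
width: 10.5
```

Run:
```python
from h import *
foot();print(ctrl.get_obs()["moment"])
```

```text
t 29.5 foot seat [-1.2  0.2  3.4] tilt 0.466 F [ 0.4 -0.2 -4.3] w 10.5
[0.12442058 0.56783449 0.00188438]
```

{"op": "move_arm", "data": {"motion": [[[0, 0, 0.003], [0, 0.006, 0]], [[-0.003, 0, 0.004], [0, 0.012, 0]], [[-0.005, 0, 0.005], [0, 0.018, 0]], [[-0.007, 0, 0.005], [0, 0.024, 0]], [[-0.007, 0, 0.005], [0, 0.024, 0]]]}}

```text
t: 30.12
ee_pos: [542.6, 175.9, 61.9]
orientation: [2.991, -0.281, 0.749]
ft_force: [0.1, -0.4, -4.2]
width: 10.8
```

Run:
```python
from h import *
foot();print(ctrl.get_obs()["moment"])
```

```text
t 30.12 foot seat [-0.9  0.2  2.7] tilt 0.491 F [ 0.1 -0.4 -4.2] w 10.8
[0.11222725 0.60467564 0.00113495]
```

{"op": "move_arm", "data": {"motion": [[[-0.004, 0, -0.001], [0, 0, 0]], [[-0.008, 0, -0.002], [0, 0, 0]], [[-0.013, 0, -0.003], [0, 0, 0]], [[-0.013, 0, -0.003], [0, 0, 0]], [[-0.013, 0, -0.003], [0, 0, 0]]]}}

```text
t: 30.75
ee_pos: [541.5, 176.3, 61.9]
orientation: [2.991, -0.283, 0.751]
ft_force: [5.0, -1.3, -4.5]
width: 10.5
```

Run:
```python
from h import *
foot();print(ctrl.get_obs()["moment"])
```

```text
t 30.75 foot seat [-1.9  0.4  2.7] tilt 0.492 F [ 5.  -1.3 -4.5] w 10.5
[-0.18535602 -0.34129895 -0.28591919]
```

The rests now push back (Fx +5 N, moment reversed). I'll slide down along the tablet plane to seat the lower edge.

{"op": "move_arm", "data": {"motion": [[[0, 0, 0.003], [0, 0, 0]], [[0, 0, 0.006], [0, 0, 0]], [[0, 0, 0.009], [0, 0, 0]], [[0, 0, 0.009], [0, 0, 0]], [[0, 0, 0.009], [0, 0, 0]]]}}

```text
t: 31.38
ee_pos: [541.9, 176.4, 61.2]
orientation: [2.991, -0.282, 0.752]
ft_force: [-0.6, -0.5, 8.1]
width: 10.6
```

Run:
```python
from h import *
foot();print(ctrl.get_obs()["moment"])
```

```text
t 31.38 foot seat [-1.6  0.5  2. ] tilt 0.492 F [-0.6 -0.5  8.1] w 10.6
[-0.35242103 -0.33547405 -0.3719288 ]
```

Seated: Fz +8 N from the foot bars, moment still showing the rests. Releasing with a modest opening.

{"op": "move_arm", "data": {"motion": [[[0, 0, 0], [0, 0, 0]], [[0, 0, 0], [0, 0, 0]], [[0, 0, 0], [0, 0, 0]], [[0, 0, 0], [0, 0, 0]], [[0, 0, 0], [0, 0, 0]]], "gripper": 0.35}}

```text
t: 32.0
ee_pos: [541.4, 176.2, 60.2]
orientation: [2.992, -0.282, 0.749]
ft_force: [0.0, -0.6, 0.6]
width: 30.7
```

Run:
```python
from h import *
s=img("scene");f,p,R=foot()
X,Y,Z=R[:,0],-R[:,1],-R[:,2]
C=lambda a,b,c:f+a*X+b*Y+c*Z
S=[(C(a,-100,c),C(a,100,c),(0,255,255)) for a in(-5.5,5.5) for c in(0,125)]+[(C(a,b,0),C(a,b,125),(0,255,255)) for a in(-5.5,5.5) for b in(-100,100)]
crop(s,325,190,110,100,6,"s5",S)
```

```text
t 32.05 foot seat [-2.   0.2  1.1] tilt 0.491 F [-0.5 -0.5  0.2] w 30.7
```

View pics/s5.png

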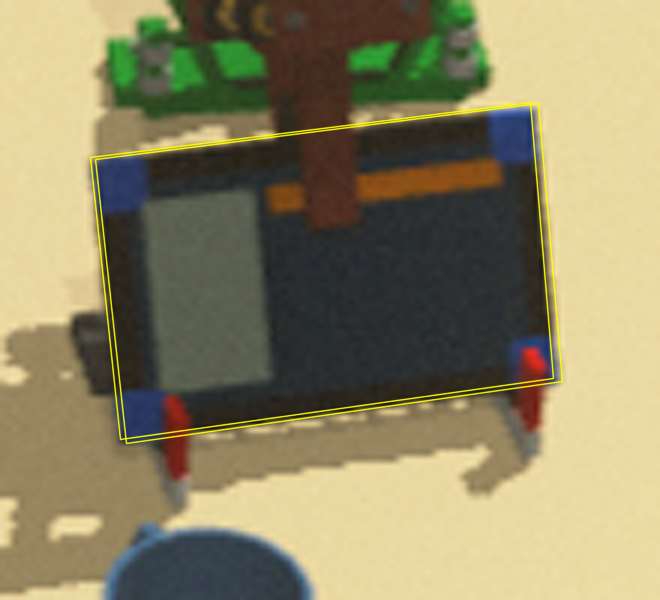

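The tablet is released (30.7 mm opening, no force) and stays where it was, leaning behind both hooks. Retracting along the fingers.

{"op": "move_arm", "data": {"motion": [[[0, 0, -0.08], [0, 0, 0]], [[0, 0, -0.2], [0, 0, 0]], [[0, 0, -0.35], [0, 0, 0]], [[0, 0, -0.5], [0, 0, 0]], [[0, 0, -0.65], [0, 0, 0]]]}}

```text
t: 32.67
ee_pos: [495.8, 184.7, 146.9]
orientation: [2.992, -0.282, 0.749]
ft_force: [0.4, 0.8, -0.6]
width: 30.6
```

{"op": "move_arm", "data": {"motion": [[[0, 0, -0.1], [0, 0, 0]], [[0, 0, -0.2], [0, 0, 0]], [[0, 0, -0.3], [0, 0, 0]], [[0, 0, -0.4], [0, 0, 0]], [[0, 0, -0.4], [0, 0, 0]]]}}

```text
t: 33.3
ee_pos: [468.7, 190.4, 200.4]
orientation: [2.992, -0.282, 0.753]
ft_force: [-0.5, -0.2, 0.0]
width: 30.8
```

Run:
```python
from h import *
from scipy.optimize import least_squares
s=img("scene");o,p,R=cur();print(o["t"],p,o["ft_force"])
y=EY
def S_(al,px,py,pz):
    Q=RT(EY,al);f=loc(E0,EY,[67+px,py,18+pz])[0];X,Y,Z=Q[:,0],-Q[:,1],-Q[:,2]
    C=lambda a,b,c:f+a*X+b*Y+c*Z
    return [(C(a,-100,c),C(a,100,c),(0,255,255)) for a in(-5.5,5.5) for c in(0,125)]+[(C(a,b,0),C(a,b,125),(0,255,255)) for a in(-5.5,5.5) for b in(-100,100)]
crop(s,325,190,110,100,6,"s6",S_(.49,-1.8,.3,2.4))
cv2.imwrite("pics/full.png",s["pixels"][:,:,::-1])
for n in("tablet_mid","tablet_foot","left_leg_end","right_leg_end"):print(n,[(np.round(d["location"]).tolist(),round(d["p"],2)) for d in ctrl.pinpoint("scene",n)])
```

```text
33.35 [468.63896605 190.18840369 199.77449461] [ 0.15608418 -0.06745484  0.77208302]
tablet_mid [([246.0, -425.0, 62.0], 0.84), ([538.0, 184.0, 74.0], 0.57)]
tablet_foot [([563.0, 174.0, 20.0], 0.87), ([254.0, -429.0, -2.0], 0.57), ([725.0, 29.0, -1.0], 0.31)]
left_leg_end [([303.0, 301.0, 31.0], 0.71), ([594.0, 246.0, 37.0], 0.48)]
right_leg_end [([300.0, 274.0, 34.0], 0.75), ([359.0, 19.0, -4.0], 0.64), ([568.0, 92.0, 33.0], 0.61)]
```

View pics/s6.png

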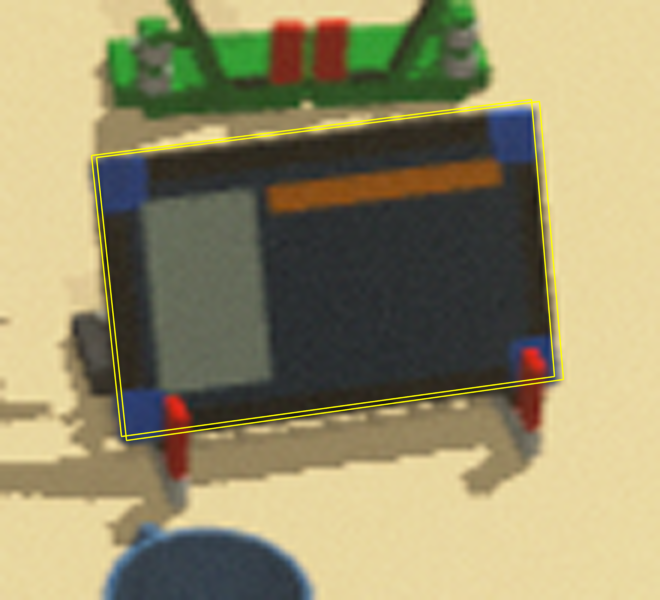

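View pics/full.png

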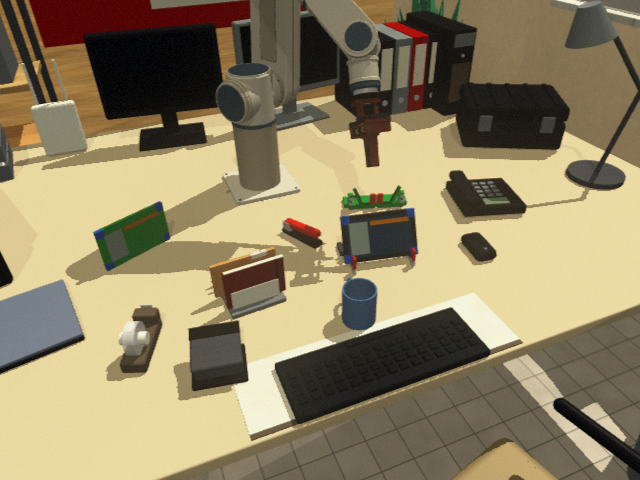

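The tablet leans on the legs at (378,238), its outline fitting the 0.49 rad model. The hooks stand in front at (353,262) and (413,255). The rest of the desk is unchanged and the gripper is clear at (370,130).

```bash
python3 -c "
from workcell import ctrl
print(ctrl.close_job())"
```

```text
the job is handed in; nothing more can be done
None
```

The job is handed in at about 33 s. The tablet leans on the steel easel behind both red hooks, and the gripper is clear of everything. No verdict is reported on hand-in, so these are my own last checks.

**What I did**
- I pushed both legs out to their stops, feeling about 18 N of reaction on the right leg and 13 N on the left. The picture matched the modelled open position for both.
- I lifted the dark tablet from the rack and stood it upright behind the hooks. I leaned it back in the hand until the rests and foot bars pushed back, then let go.

**Last checks**
- **Tablet:** the final picture fits a lean of about 0.49 rad. The lower edge is about 2 mm behind the seat point and centred within 1 mm. It did not visibly move after release or when I withdrew the gripper.
- **Surroundings:** everything else looks unmoved in the scene picture.

**What disagreed**
- **Tool height:** the fingertips sit about 34 mm short of the reported tool point, seen in the pictures. I checked by lowering towards the easel bar: at reported z = -23, well below its 14 mm top, there was still no contact. I corrected for this from then on, and touchdown came at the expected height.
- **Easel position:** the two cameras and the networks differed by 2 to 5 mm in the easel's x position. The rests touched later than the model predicted (about 0.49 rad instead of about 0.45).

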